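# Nest the steel tins under the wire shelf

## Task

Nest the three steel tins into one stack where the tallest stands, below the front edge of the wire shelf: the middle-sized tin in the tallest and the shortest on top, upright, each fully home in the one below, set in place rather than dropped. Leave the tallest tin where it is, do not bump the shelf, and leave everything else on the counter standing where it stands.

Things in the scene. Friction and masses are not known exactly. Their poses are not given: they have to be found in the camera images.
- tin_tall: tallest of three open steel tins, 96 mm tall, 160 g, more than half below the shelf: a tool pointing straight down hits the shelf. All three have a tapered foot 30 mm high (46 mm across below, 54 at its top), a flat shoulder, then a straight collar 64 mm outside, 59 inside, to the rim. Nested, the foot goes 30 mm into a mouth, the shoulder rests on the rim. Origin: underside centre
- tin_mid: middle tin, same shape as the tallest but 82 mm tall (only the collar is shorter), 140 g, upright on the left or right of the counter. It belongs in the tallest tin; seated, its underside is 66 mm above the tallest's underside. Origin: centre of its underside, z up its axis
- tin_short: shortest tin, same shape but 68 mm tall, 120 g, upright on the other side of the counter from the middle tin. It belongs in the middle tin; seated, its underside is 52 mm above the middle tin's underside. Origin: centre of its underside, z up its axis
- shelf: fixed steel wire shelf, 340 mm wide (its y), 160 deep (its x), on four 8 mm wire legs (72 mm before and behind, 170 mm to each side of its middle), open below on all sides. Its wire top is 300 to 309 mm above the counter; two jars on its rear half reach 400 mm. Origin: on the counter below its middle; its -x is its front and faces the robot roughly
- shelf_front (a point): middle of the shelf's front edge, at the underside of its wire top, 300 mm above the counter, 80 mm before the shelf's middle; the edge runs along the shelf's y, 170 mm to each side.
- egg_cup_a: turned wooden egg cup, 50 mm tall, 46 mm across, standing close beside the middle tin (axis 74 to 79 mm from the tin's axis) in any direction but the far one. Origin: centre of its underside. Bystander.
- egg_cup_b: turned wooden egg cup, 50 mm tall, 46 mm across, standing close beside the shortest tin (axis 74 to 79 mm from the tin's axis) in any direction but the far one. Origin: centre of its underside. Bystander.
- teapot: white ceramic teapot in front of the shelf, body 106 mm across, 120 mm tall with lid and knob; the spout reaches 100 mm from its axis along its +y, the handle 92 mm along its -y. Origin: centre of its underside. Bystander.
- press: glass coffee press in a steel cradle, empty, 78 mm across, 189 mm tall to the top of its plunger knob, black handle reaching 76 mm from its axis along its +y. Origin: centre of its underside. Bystander.
- oil: green glass oil bottle, 58 mm across, 200 mm tall. Origin: centre of its underside. Bystander.
- mug: blue ceramic mug, 80 mm across, 92 mm tall, handle reaching 77 mm from its axis along its +y. Origin: centre of its underside. Bystander.
- sugar_bowl: white sugar bowl with a wooden lid, 86 mm across, 83 mm tall. Origin: centre of its underside. Bystander.

How it is judged:
By the outcome, as a careful person would: the job done as asked, in the order asked, and still so for the second after the job is handed in, with the robot touching nothing.
It also fails if it takes over 61 s, if anything falls off the work surface, if the arm or the gripper's body presses on something with over 40 N, if the wrist force passes 120 N, or if a joint passes its speed limit or range.

## Robot

A 6-joint arm with a two-finger parallel gripper is mounted at the origin on the work surface. World frame = base frame: x ahead of the robot, y to its left, z up, the work surface at z = 0. Lengths are in m, angles in degrees, forces in N, time in s.
With the tool pointing down it reaches from about 0.375 to 0.9 m from the base axis. Payload 3.1 kg.
Tool frame: the origin (TCP) lies at the very end of the fingers, on their centre line; the grasp point (between the pads) lies bot.grip_depth behind it (bot.grip_depth is the distance from the TCP to the grasp point, in m); x points along the fingers, y is the direction in which the jaws open and shut, and the axes are right-handed (so a half turn about x gives the same grasp; the last joint's range is limited). The gripper opens to 87 mm and grips with 3 to 60 N. Pads are 19 mm wide; open, the fingers measure 117 mm over their backs; the gripper's body (75 mm by 190 mm) begins 51 mm behind the grasp point.
Start: joints at [-78.81, 30.224, 82.088, -0, 67.689, -10.227], TCP at [0.228, -0.582, 0.223] pointing down, gripper open.
Joint ranges: [-176.69, 176.69], [-43.24, 126.21], [12.49, 139.97], [-82, 262], [0, 151.66], [-163.58, 163.58]. Speed limits (degrees/s): [159.86, 159.86, 180, 180, 180, 180].

## Interface

Orientations are given as a 3x3 rotation matrix whose columns are the frame's x, y, z axes.
In Python, from rig import bot gives the robot as it stands.
- The arm moves only by the shell command python3 -m inch 'ROWS' [OPENING]. ROWS is a JSON object of lists of equal length, an entry for each row: "dp": the shift along the tool's x, y, z in mm, a list of three; "yaw": the turn about the tool's x in degrees. In form: {"dp": [[tx, ty, tz], ...], "yaw": [yaw, ...]}. A call has 1 to 20 rows; each row shifts and turns the commanded pose from where the row before left it, along the tool's axes as they then stand; what a row does not reach is not made up. A row lasts 1/12 s, in which the tool goes at most 41.7 mm and 7.16 degrees, less where a joint would pass 70% of its speed; a pose out of reach is approached as far as the arm can. A call is refused whole if a number of a shift passes 41.7 or a number of a turn 7.16, either way. A call with a gripper value outside its range is refused whole. OPENING is the finger opening in mm, from 0 to 87, set as the call begins (- or left out, the last holds). The fingers move at their own pace and stop on an object; the grip force is fixed at half the most. Time passes only in rows, so rows that do not move let the fingers close. It gives the time, the measured TCP pose, the force and the opening at its end, in the units of the state.
- bot.read_state(): the state, without advancing time (a new reading comes with each control period).
- bot.capture(name): name is "scene" or "top" or "wrist"; returns a dict with "color" (420x560x3 uint8, red, green, blue), "intrinsics" (3x3 intrinsics, pixels), "k1" (the pictures are not rectified: a ray, as slopes to the right and down, at radius r is drawn at 1 + k1 r^2 times it, then the intrinsics apply), "pose" (4x4, takes a point from camera to world coordinates). Camera axes: x right, y down, z forward; pixel columns grow to the right and rows downward; lengths in m; the calibration is good to about 2 mm. A picture is of the moment at which its call begins. There is no depth.
- bot.hand_in(): hands the job in, once; it reports no verdict.
The state is a dict: "time_s": time; "joint_positions": joint angles; "qvel": joint speeds; "tau": joint torques, N m; "position": TCP position; "tcp_rot": TCP orientation; "force": force on the tool from outside, world axes, zero at the start; "moment": the same for the moment, N m; "opening": opening from 0.0 (shut) to 1.0 (fully open).
Only numpy, scipy, OpenCV 4.12 (cv2) and the standard library are available. Lean on these libraries where they do the work, as an engineer would, in place of code of your own. Each camera call takes 0.05 s, during which the arm holds its last target.

## Working session

There is one attempt and no reset: what is moved stays moved. The work goes in short steps, Python scripts to look and compute and a shell command to move; the robot and the scene stay as the last step left them, time stands still between calls to the robot, and variables do not carry over. Pictures are saved under pics/ and viewed, and the job is handed in when it is done.

```bash
ls; mkdir -p pics
python3 - <<'E'
from rig import bot
import cv2,json,numpy as np
print(bot.grip_depth, [a for a in dir(bot) if a[0]!='_'])
for n in ["scene","top","wrist"]:
    c=bot.capture(n); cv2.imwrite(f"pics/{n}0.png",c["color"][:,:,::-1])
    print(n,c["intrinsics"].round(2).tolist(),c["k1"],c["pose"].round(4).tolist())
s=bot.read_state();print(s)
E
```

```text
pics
0.0187 ['PlanningError', 'capture', 'grip_depth', 'hand_in', 'read_state']
scene [[423.66, 0.0, 281.38], [0.0, 423.66, 207.4], [0.0, 0.0, 1.0]] -0.023497075577952706 [[-0.9979, -0.0428, 0.0491, 0.4967], [-0.0645, 0.7553, -0.6522, 0.8455], [-0.0092, -0.6539, -0.7565, 1.1945], [0.0, 0.0, 0.0, 1.0]]
top [[392.03, 0.0, 278.2], [0.0, 392.03, 209.31], [0.0, 0.0, 1.0]] -0.09933817241631965 [[-0.0123, -0.9973, 0.0728, 0.455], [-0.9997, 0.0107, -0.0225, 0.0156], [0.0217, -0.0731, -0.9971, 1.343], [0.0, 0.0, 0.0, 1.0]]
wrist [[321.18, 0.0, 282.5], [0.0, 321.18, 209.83], [0.0, 0.0, 1.0]] -0.03279891493445696 [[0.3654, -0.895, -0.2558, 0.2987], [-0.9308, -0.352, -0.0981, -0.5534], [-0.0023, 0.274, -0.9617, 0.3848], [0.0, 0.0, 0.0, 1.0]]
{'time_s': 0.15, 'joint_positions': array([-7.88101399e+01,  3.02667932e+01,  8.21415347e+01,  2.15130232e-03,
        6.76887998e+01, -1.02254638e+01]), 'qvel': array([ 0.00192996, -0.11348264, -0.19610307, -0.09109308, -0.03366353,
       -0.02483004]), 'tau': array([ 2.59720255e-04, -4.40428913e+01, -1.76842850e+01,  6.33357139e-02,
        5.51958173e-02, -9.45667421e-05]), 'position': array([ 0.22814624, -0.58125334,  0.22178459]), 'tcp_rot': array([[-2.94895141e-04,  3.65112242e-01, -9.30963460e-01],
       [ 1.66971116e-03, -9.30962023e-01, -3.65112208e-01],
       [-9.99998563e-01, -1.66210990e-03, -3.35095809e-04]]), 'force': array([-0.6358401 , -1.29274744,  0.87025063]), 'moment': array([-0.04172075,  0.02379953,  0.02187757]), 'opening': 0.997244727755904}
```

View pics/top0.png

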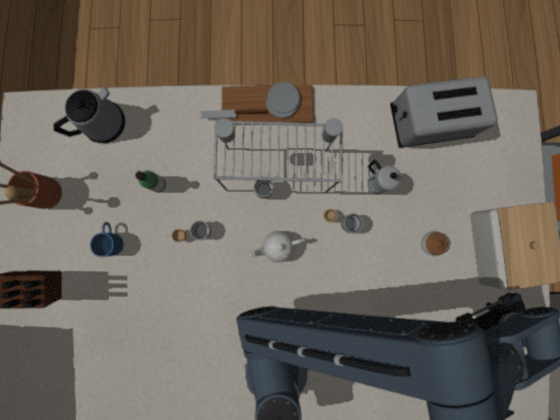

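View pics/scene0.png

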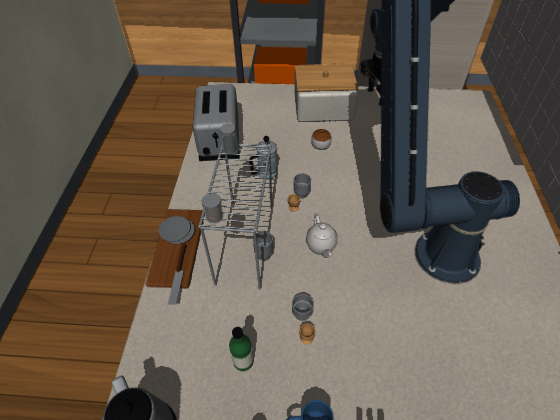

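View pics/wrist0.png

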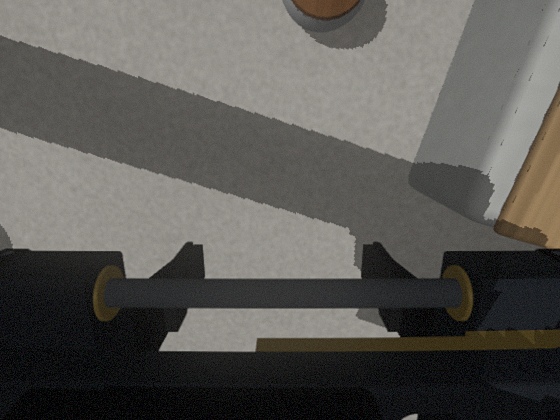

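```bash
python3 -m inch --help 2>&1 | head -30
python3 - <<'E'
import cv2
t=cv2.imread("pics/top0.png");s=cv2.imread("pics/scene0.png")
cv2.imwrite("pics/top0z.png",cv2.resize(t[110:280,150:400],(800,544),interpolation=cv2.INTER_CUBIC))
cv2.imwrite("pics/scene0z.png",cv2.resize(s[110:370,170:370],(460,598),interpolation=cv2.INTER_CUBIC))
E
```

```text
invalid input: not JSON, or not a number
```

View pics/top0z.png

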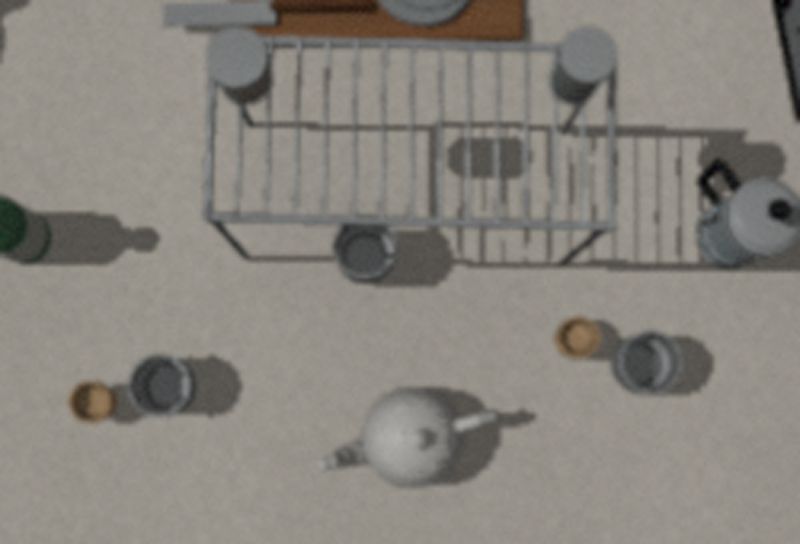

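View pics/scene0z.png

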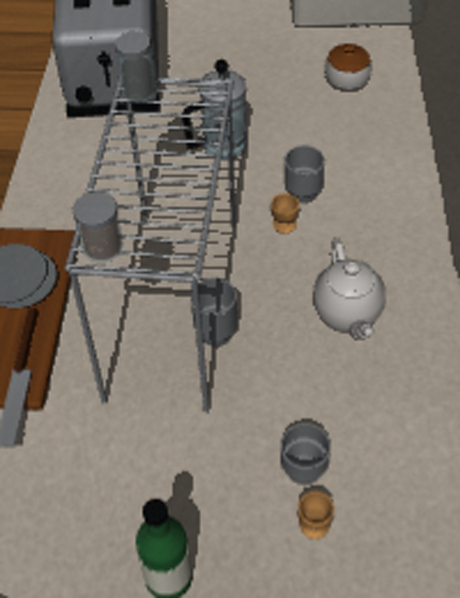

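```bash
cat > h.py <<'E'
import cv2,numpy as np
from rig import bot
def ray(c,px):
    u=cv2.undistortPoints(np.array(px,float).reshape(-1,1,2),c["intrinsics"],np.array([c["k1"],0,0,0.]))[:,0]
    T=c["pose"]; d=np.c_[u,np.ones(len(u))]@T[:3,:3].T
    return T[:3,3],d
def plane(c,px,z):
    o,d=ray(c,px); return o+d*((z-o[2])/d[:,2])[:,None]
def tri(pairs):
    A=np.zeros((3,3));b=np.zeros(3)
    for c,p in pairs:
        o,d=ray(c,p);d=d[0]/np.linalg.norm(d[0]);M=np.eye(3)-np.outer(d,d);A+=M;b+=M@o
    x=np.linalg.solve(A,b)
    r=[np.linalg.norm((np.eye(3)-np.outer(d/np.linalg.norm(d),d/np.linalg.norm(d)))@(x-o))*1e3 for o,d in [(lambda q:(q[0],q[1][0]))(ray(c,p)) for c,p in pairs]]
    return x,r
def proj(c,P):
    T=np.linalg.inv(c["pose"]);q=np.atleast_2d(P)@T[:3,:3].T+T[:3,3]
    return cv2.projectPoints(q,np.zeros(3),np.zeros(3),c["intrinsics"],np.array([c["k1"],0,0,0.]))[0][:,0]
def rim(c,x,y,z,r=0.032,n=48):
    a=np.linspace(0,2*np.pi,n);return proj(c,np.c_[x+r*np.cos(a),y+r*np.sin(a),0*a+z])
def overlay(c,circs,name,box,s,lines=()):
    x0,y0,x1,y1=box
    im=cv2.resize(c["color"][y0:y1,x0:x1,::-1],None,fx=s,fy=s,interpolation=cv2.INTER_CUBIC)
    im=cv2.convertScaleAbs(im,alpha=1.5)
    for i,(x,y,z,r) in enumerate(circs):
        p=((rim(c,x,y,z,r)-[x0,y0]+.5)*s-.5).round().astype(int)
        cv2.polylines(im,[p],True,[(0,0,255),(0,255,0),(255,0,0),(0,255,255)][i%4],1)
    for a,b in lines:
        p=((proj(c,[a,b])-[x0,y0]+.5)*s-.5).round().astype(int);cv2.line(im,tuple(p[0]),tuple(p[1]),(255,0,255),1)
    cv2.imwrite(name,im)
E
python3 - <<'E'
from h import *
t=bot.capture("top")
for n,p in dict(left=(200.6,230.3),right=(352.5,223),tall=(264,188),cupL=(150+92/3.2,110+401/3.2),cupR=(150+578/3.2,110+337/3.2)).items():
  for z in (.05,.068,.082,.096): print(n,z,plane(t,[p],z)[0].round(4))
c=np.array([[209,217],[615,226]])/3.2+[150,110]
print("front edge",plane(t,c,.3+.009).round(4))
print(bot.read_state()["time_s"])
E
```

```text
left 0.05 [0.4828 0.2429 0.05  ]
left 0.068 [0.4824 0.2398 0.068 ]
left 0.082 [0.4821 0.2373 0.082 ]
left 0.096 [0.4818 0.2348 0.096 ]
right 0.05 [ 0.5011 -0.2602  0.05  ]
right 0.068 [ 0.5005 -0.2564  0.068 ]
right 0.082 [ 0.5    -0.2534  0.082 ]
right 0.096 [ 0.4995 -0.2504  0.096 ]
tall 0.05 [0.6209 0.0326 0.05  ]
tall 0.068 [0.6185 0.0324 0.068 ]
tall 0.082 [0.6168 0.0322 0.082 ]
tall 0.096 [0.615 0.032 0.096]
cupL 0.05 [0.467  0.3153 0.05  ]
cupL 0.068 [0.4668 0.3111 0.068 ]
cupL 0.082 [0.4667 0.3079 0.082 ]
cupL 0.096 [0.4666 0.3047 0.096 ]
cupR 0.05 [ 0.5276 -0.1875  0.05  ]
cupR 0.068 [ 0.5266 -0.1846  0.068 ]
cupR 0.082 [ 0.5258 -0.1824  0.082 ]
cupR 0.096 [ 0.525  -0.1802  0.096 ]
front edge [[ 0.6163  0.1585  0.309 ]
 [ 0.6057 -0.1801  0.309 ]]
0.2
```

Run:
```python
from h import *
t=bot.capture("top");s=bot.capture("scene")
C=lambda x,y,H:[(x,y,H,.032),(x,y,.0,.023),(x,y,.03,.032)]
L=C(.4821,.2373,.082);R=C(.5005,-.2564,.068);T=C(.615,.032,.096)
L2=C(.4824,.2398,.068);R2=C(.5,-.2534,.082)
overlay(s,L+[(0,0,0,.001)]+R,"pics/a1.png",(260,160,360,360),3)
overlay(s,L2+[(0,0,0,.001)]+R2,"pics/a2.png",(260,160,360,360),3)
a=cv2.imread("pics/a1.png");b=cv2.imread("pics/a2.png")
cv2.imwrite("pics/a12.png",np.hstack([a,b]))
overlay(s,T,"pics/a3.png",(225,210,305,290),5)
overlay(t,T,"pics/a4.png",(225,150,305,230),5)
cv2.imwrite("pics/a34.png",np.hstack([cv2.imread("pics/a3.png"),cv2.imread("pics/a4.png")]))
```

```text
(no output)
```

View pics/a12.png

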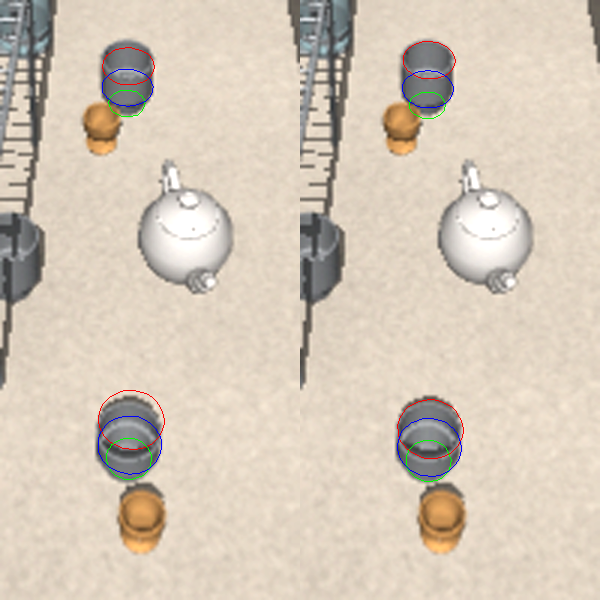

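View pics/a34.png

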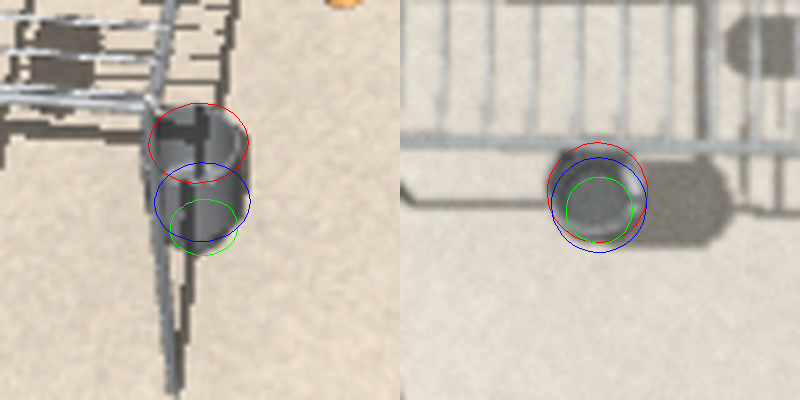

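```bash
python3 -m inch '{"dp":[[-40,0,0],[-40,0,0],[-40,0,0],[-40,0,0],[-40,0,0],[-40,0,0],[0,0,0],[0,0,0],[0,0,0],[0,0,0],[0,0,0],[0,0,0],[0,0,0],[0,0,0],[0,0,0]],"yaw":[-7,-7,-7,-7,-7,-7,-7,-7,-7,-7,-7,-7,-7,-7,-7]}' && python3 -m inch '{"dp":[[0,36,-18],[0,36,-18],[0,36,-18],[0,36,-18],[0,36,-18],[0,36,-18],[0,36,-18],[0,36,-18],[0,36,-18],[0,36,-18],[0,36,-18],[0,36,-18],[0,36,-18],[0,36,-18],[0,36,-18],[0,36,-18],[0,0,0]],"yaw":[0,0,0,0,0,0,0,0,0,0,0,0,0,0,0,0,0]}'; python3 -c "
from rig import bot
print(bot.read_state()['joint_positions'].round(1))"
```

```text
time_s: 1.55
position: [0.2282, -0.5817, 0.4624]
tcp_rot: [[-0.0, 0.801, 0.599], [0.0, 0.599, -0.801], [-1.0, 0.0, -0.0]]
force: [0.3, -0.5, 0.2]
opening: 1.001
time_s: 2.97
position: [0.5226, -0.0019, 0.4622]
tcp_rot: [[0.001, 0.8, 0.6], [0.004, 0.6, -0.8], [-1.0, 0.003, -0.002]]
force: [-0.0, -1.1, 0.1]
opening: 0.999
[-12.6  10.9  74.7   0.2  94.3 -49.5]
```

```bash
python3 -m inch '{"dp":[[-20,0,0],[-20,0,0],[0,0,0],[0,0,0],[0,0,0],[0,0,0],[0,0,0],[0,0,0]],"yaw":[-7,-7,-7,-7,-7,-7,-7,-2.5]}' && python3 -m inch '{"dp":[[0,0,40],[0,0,40],[0,0,40],[0,0,40],[0,0,40],[0,0,40],[0,0,40],[0,0,40],[0,0,40],[0,0,40]],"yaw":[0,0,0,0,0,0,0,0,0,0]}'; python3 -c "
from rig import bot
print(bot.read_state()['joint_positions'].round(1))"
```

```text
time_s: 3.63
position: [0.5204, -0.0085, 0.5025]
tcp_rot: [[-0.0, 0.032, 0.999], [-0.0, 0.999, -0.032], [-1.0, -0.0, -0.0]]
force: [0.6, 0.4, -0.1]
opening: 1.0
time_s: 4.47
position: [0.8529, -0.0219, 0.458]
tcp_rot: [[0.045, 0.037, 0.998], [-0.0, 0.999, -0.037], [-0.999, 0.002, 0.045]]
force: [0.1, -0.2, 0.3]
opening: 1.002
[ -9.1  47.7  12.8   0.4 117.  -96.8]
```

```bash
python3 -m inch '{"dp":[[-10,0,40],[-10,0,40],[-10,0,40],[-10,0,40]],"yaw":[0,0,0,0]}'; python3 -c "
from rig import bot
print(bot.read_state()['joint_positions'].round(1))"
```

```text
time_s: 4.8
position: [0.8923, -0.0246, 0.4499]
tcp_rot: [[0.151, 0.037, 0.988], [-0.004, 0.999, -0.037], [-0.989, 0.002, 0.151]]
force: [-0.8, 0.4, 0.5]
opening: 0.996
[ -9.1  48.6  12.6   1.2 110.2 -96.5]
```

```bash
python3 -m inch '{"dp":[[-12,0,40],[-12,0,40],[-12,0,40],[-12,0,40],[-12,0,40],[-12,0,40],[-12,0,40],[-12,0,40],[-12,0,40],[-12,0,40]],"yaw":[0,0,0,0,0,0,0,0,0,0]}'; python3 -c "
from rig import bot
print(bot.read_state()['joint_positions'].round(1))"
```

```text
time_s: 5.63
position: [0.9528, -0.0286, 0.5033]
tcp_rot: [[0.407, 0.036, 0.913], [-0.011, 0.999, -0.034], [-0.913, 0.004, 0.407]]
force: [0.1, 0.6, 0.2]
opening: 0.999
[ -9.4  46.5  12.5   3.2  97.1 -96.3]
```

```bash
python3 -m inch '{"dp":[[-10,0,40],[-10,0,40],[-10,0,40],[-10,0,40],[-10,0,40],[-10,0,40],[-10,0,40],[-10,0,40]],"yaw":[0,0,0,0,0,0,0,0]}'; python3 -c "
from rig import bot
print(bot.read_state()['joint_positions'].round(1))"
```

```text
time_s: 6.3
position: [0.9749, -0.0312, 0.5859]
tcp_rot: [[0.589, 0.035, 0.808], [-0.017, 0.999, -0.031], [-0.808, 0.005, 0.589]]
force: [-0.2, 1.0, 0.3]
opening: 0.999
[ -9.9  42.9  12.5   4.8  88.7 -96.3]
```

```bash
cat > go.py <<'E'
import sys,numpy as np
from rig import bot
# usage: go.py x y z : tool-frame shift in mm from the present TCP
s=bot.read_state();w=(np.array([float(v) for v in sys.argv[1:4]])-s["position"])*1e3
d=s["tcp_rot"].T@w;n=np.linalg.norm(d)
print("t",round(s["time_s"],2),"pos",s["position"].round(4),"tool shift",d.round(1),"norm",n.round(1),"per row",(d/np.ceil(n/40)).round(2),int(np.ceil(n/40)),"tilt",np.degrees(np.arccos(-s["tcp_rot"][2,0])).round(2),"F",s["force"].round(1))
E
python3 go.py .5 -.04 .5
python3 - <<'E'
from rig import bot
R=bot.read_state()["tcp_rot"]
import numpy as np
print(R.T@(np.array([.44,-.253,.2])-[.5,-.04,.5])*1e3)
E
```

```text
t 6.3 pos [ 0.9749 -0.0312  0.5859] tool shift [-209.9  -25.9 -433.9] norm 482.7 per row [-16.15  -1.99 -33.38] 13 tilt 36.07 F [-0.2  1.   0.3]
[ 210.75885378 -216.37575905 -218.47479592]
```

```bash
python3 -m inch '{"dp":[[-16,-2,-33],[-16,-2,-33],[-16,-2,-33],[-16,-2,-33],[-16,-2,-33],[-16,-2,-33],[-16,-2,-33],[-16,-2,-33],[-16,-2,-33],[-16,-2,-33],[-16,-2,-33],[-16,-2,-33],[-16,-2,-33],[0,0,0]],"yaw":[0,0,0,0,0,0,0,0,0,0,0,0,0,0]}' && python3 go.py .44 -.253 .2 ; python3 -c "
from rig import bot
s=bot.read_state();print(s['joint_positions'].round(1),s['tcp_rot'].round(4).tolist())"
```

```text
time_s: 7.47
position: [0.506, -0.0384, 0.5009]
tcp_rot: [[0.583, 0.035, 0.812], [-0.016, 0.999, -0.032], [-0.812, 0.005, 0.583]]
force: [-1.1, 0.8, 0.4]
opening: 1.002
t 7.47 pos [ 0.506  -0.0384  0.5009] tool shift [ 209.5 -218.4 -222.2] norm 375.5 per row [ 20.95 -21.84 -22.22] 10 tilt 35.68 F [-1.1  0.8  0.4]
[ -25.5   -8.1   97.1   16.1   58.7 -117.8] [[0.583, 0.0353, 0.8117], [-0.0162, 0.9994, -0.0318], [-0.8123, 0.0054, 0.5832]]
```

```bash
python3 -m inch '{"dp":[[21,-22,-22],[21,-22,-22],[21,-22,-22],[21,-22,-22],[21,-22,-22],[21,-22,-22],[21,-22,-22],[21,-22,-22],[21,-22,-22],[21,-22,-22],[0,0,0]],"yaw":[0,0,0,0,0,0,0,0,0,0,0]}'
python3 - <<'E'
from h import *
w=bot.capture("wrist");s=bot.capture("scene")
cv2.imwrite("pics/w1.png",w["color"][:,:,::-1]);cv2.imwrite("pics/s1.png",s["color"][:,:,::-1])
print(w["pose"].round(3).tolist(),bot.read_state()["joint_positions"].round(1))
C=lambda x,y,H:[(x,y,H,.032),(x,y,.0,.023),(x,y,.03,.032)]
overlay(w,C(.5,-.2534,.082),"pics/w1o.png",(0,0,560,420),1.4)
E
```

```text
time_s: 8.38
position: [0.4829, -0.2379, 0.2492]
tcp_rot: [[0.504, 0.09, 0.859], [-0.049, 0.996, -0.076], [-0.862, -0.004, 0.506]]
force: [-0.7, -0.4, -0.2]
opening: 0.998
[[0.09, 0.688, 0.72, 0.337], [0.996, -0.059, -0.067, -0.224], [-0.004, 0.723, -0.69, 0.352], [0.0, 0.0, 0.0, 1.0]] [ -50.2   13.9  114.1   38.1   35.6 -163.5]
```

View pics/w1o.png

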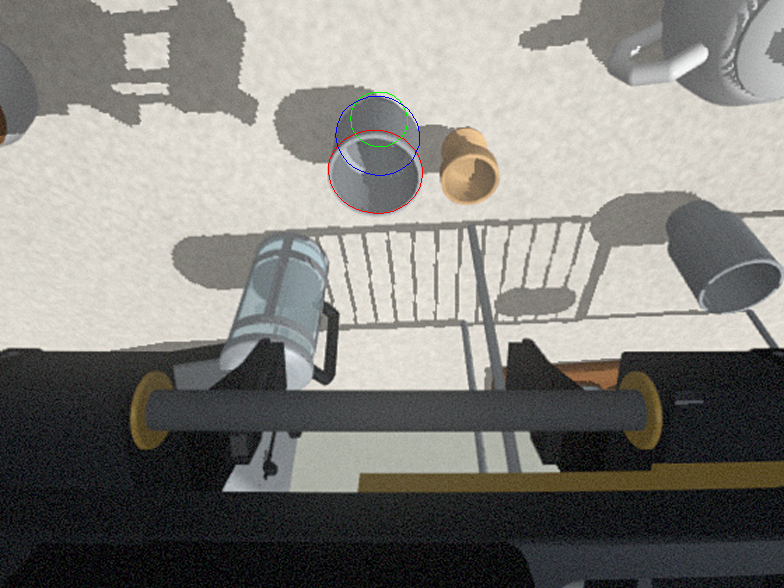

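View pics/s1.png

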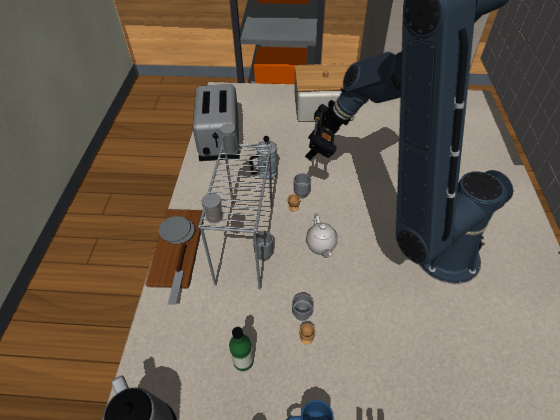

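```bash
cat > kin.py <<'E'
import numpy as np
from scipy.spatial.transform import Rotation as Ro
from scipy.optimize import least_squares
D=[([-78.81,30.267,82.1415,0,67.689,-10.225],[.22815,-.58125,.22178]),
([-12.6,10.9,74.7,.2,94.3,-49.5],[.5226,-.0019,.4622]),
([-9.1,47.7,12.8,.4,117,-96.8],[.8529,-.0219,.458]),
([-9.1,48.6,12.6,1.2,110.2,-96.5],[.8923,-.0246,.4499]),
([-9.4,46.5,12.5,3.2,97.1,-96.3],[.9528,-.0286,.5033]),
([-9.9,42.9,12.5,4.8,88.7,-96.3],[.9749,-.0312,.5859]),
([-25.5,-8.1,97.1,16.1,58.7,-117.8],[.506,-.0384,.5009]),
([-50.2,13.9,114.1,38.1,35.6,-163.5],[.4829,-.2379,.2492])]
def rot0(q):
    q=np.radians(q)
    return Ro.from_euler('Z',q[0])*Ro.from_euler('Y',q[1]+q[2])*Ro.from_euler('Z',q[3])*Ro.from_euler('Y',q[4])*Ro.from_euler('Z',q[5])
def fk(q,p):
    h,r,off,L1,L2,d,e=p
    A=Ro.from_euler('Z',q[0],degrees=True)
    B=Ro.from_euler('Y',q[1],degrees=True);E=Ro.from_euler('Y',q[1]+q[2],degrees=True)
    R=rot0(q)
    return A.apply([r,off,h])+A.apply(B.apply([0,0,L1]))+A.apply(E.apply([e,0,L2]))+R.apply([0,0,d]),R
def fit():
    f=lambda p:np.concatenate([fk(q,p)[0]-x for q,x in D])
    s=least_squares(f,[.3,0,.12,.45,.4,.25,0]);return s.x,f(s.x)
# R = rot0*C ; C columns: tool x=ez
Cs=np.array([[0,1,0],[0,0,1],[1,0,0]],float) # tool x=ez,y=ex?,z=ey?
if __name__=="__main__":
    p,r=fit();print(p.round(4),np.abs(r).max())
    # find C from data point 0 and last
    R1=np.array([[.504,.09,.859],[-.049,.996,-.076],[-.862,-.004,.506]])
    R0=np.array([[0,.365,-.931],[0,-.931,-.365],[-1,0,0]])
    print((rot0(D[0][0]).as_matrix().T@R0).round(3));print((rot0(D[-1][0]).as_matrix().T@R1).round(3))
E
python3 kin.py
```

```text
[ 2.705e-01 -4.000e-04  1.108e-01  5.893e-01  3.921e-01  3.050e-01
  1.122e-01] 0.002101023017329784
[[-0.002 -1.     0.   ]
 [-0.    -0.    -1.   ]
 [ 1.    -0.002 -0.   ]]
[[ 0.003 -1.     0.002]
 [ 0.001 -0.001 -1.   ]
 [ 1.     0.003  0.002]]
```

```bash
cat > plan.py <<'E'
from kin import *
P,_=fit();C=np.array([[0,-1,0],[0,0,-1],[1,0,0.]])
lo=np.array([-176.69,-43.24,12.49,-82,0,-163.58]);hi=np.array([176.69,126.21,139.97,262,151.66,163.58])
def Rt(th,al):
    a,t=np.radians(al),np.radians(th)
    x=np.array([np.sin(t)*np.cos(a),np.sin(t)*np.sin(a),-np.cos(t)]);y=np.array([-np.sin(a),np.cos(a),0]);return np.c_[x,y,np.cross(x,y)]
def ik(pos,R,q0):
    def f(q):
        p,r=fk(q,P);e=(r*Ro.from_matrix(C)*Ro.from_matrix(R).inv()).as_rotvec()
        return np.r_[(p-pos)*5,e]
    s=least_squares(f,np.clip(q0,lo+.01,hi-.01),bounds=([-176,-43,12.49,-82,0,-260],[176,126,139.97,262,151,260]));return s.x,np.abs(s.fun).max()
def shelfmargin(G,R):
    m=1
    for y in np.linspace(-.14,.2,120):
        for z in (.3,.309):
            v=R.T@(np.array([.611-.004+.031*(y-.032),y,z])-G)
            if abs(v[1])<.098 and -.36<v[0]<-.048: m=min(m,v[2]-.0375)
    return m
if __name__=="__main__":
    q0=[-35,10,110,20,40,-130]
    for al in (0,-8,-15,-22,-30):
      for th in (25,30,36,42,48):
        R=Rt(th,al);o=[]
        for G in ([.5,-.2534,.074],[.5,-.2534,.2],[.615,.032,.14],[.615,.032,.185],[.482,.239,.066]):
            q,e=ik(np.array(G)+.0187*R[:,0],R,q0);o.append("%4d %4d %4d%s"%(q[3],q[4],q[5],"" if e<.01 else "!"))
        print(al,th,"|".join(o),"marg mm",round(1e3*shelfmargin(np.array([.615,.032,.14]),R)),round(1e3*shelfmargin(np.array([.615,.032,.185]),R)))
E
python3 plan.py
```

```text
0 25   63   20 -196|  34   33 -164|  13   16 -111|  10   22 -107| -81    7    9! marg mm 20 1
0 30   83   22 -218|  46   31 -178|  33    8 -131|  19   14 -116| -81    9   10! marg mm 33 10
0 36  100   28 -239|  63   31 -196| 121    7 -219|  60    6 -158|  -8    0  -69! marg mm 48 21
0 42  111   36 -252|  79   34 -214| 154   16 -253| 136   10 -235| -36    0  -41! marg mm 61 31
0 48  114   44 -259!|  92   39 -230| 160   28 -259| 156   21 -255| 101    0 -180! marg mm 74 41
-8 25   69   16 -193|  31   29 -153|  -1   15  -88|   0   22  -88| -79   11   16 marg mm 13 -6
-8 30   95   18 -222|  46   26 -169|  -3    7  -86|  -1   13  -87| -81   14   19! marg mm 26 4
-8 36  115   26 -244|  68   25 -193|  31    0 -121!|  -8    3  -80| -81   18   21! marg mm 41 15
-8 42  125   35 -257|  89   28 -216| 169   14 -259!| 169    7 -259!| -24    0  -47! marg mm 56 26
-8 48  124   42 -259!| 105   34 -234| 168   25 -259!| 169   18 -259!| -27    0  -45! marg mm 69 35
-15 25   74   12 -191|  28   26 -142| -13   17  -68| -10   23  -72| -70   15   14 marg mm 2 -17
-15 30  108   15 -227|  44   21 -160| -31    
[... 630 characters left out ...]
 mm 21 -5
-22 42  146   32 -259!| 115   18 -225| -81   14    9!| -81   14    8!| -81   33   40! marg mm 37 7
-22 48  144   40 -259!| 134   27 -246| -81   16   10!| -81   16    9!| -81   39   43! marg mm 52 19
-30 25   83    4 -183|  12   21 -111| -30   23  -36| -24   28  -42| -56   24   16 marg mm -25 -44
-30 30  148   10 -248|  24   13 -123| -48   19  -17| -37   23  -29| -71   26   32 marg mm -10 -33
-30 36  158   21 -259!|  77    7 -177| -78   17   13| -60   20   -5| -81   30   45 marg mm 7 -19
-30 42  157   31 -259!| 139   13 -239| -81   21   18!| -81   21   16!| -81   37   48! marg mm 24 -6
-30 48  155   40 -259!| 155   24 -256| -81   25   19!| -81   24   18!| -81   43   50! marg mm 41 7
```

Run:
```python
from plan import *
import plan
for al in (8,4,0,-4,-8):
  for th in (34,38,42,46):
    R=Rt(th,al);o=[]
    for G,q0 in (([.5,-.2534,.072],[-35,10,110,110,35,130]),([.5,-.2534,.2],[-35,10,110,110,40,130]),([.54,0.02,.25],[-5,10,110,150,30,100]),([.615,.032,.14],[-5,10,110,150,30,100]),([.615,.032,.185],[-5,10,110,150,30,100]),([.482,.239,.066],[20,10,110,200,40,60]),([.482,.239,.2],[20,10,110,200,40,60])):
        q,e=ik(np.array(G)+.0187*R[:,0],R,q0);o.append("%3d %3d %3d%s"%(q[3],q[4],q[5],"" if e<.01 else "!"))
    print(al,th,"|".join(o))
```

```text
8 34  83  29 130| 54  37 165| 43  20 207| 82  11 169| 54  14 199|194  20  83|261   4  15!
8 38  91  33 120| 63  38 155| 62  17 187|113  14 138| 83  13 168|192  29  86|240   6  36
8 42  97  37 112| 71  40 145| 86  18 163|131  19 119|111  15 140|191  37  88|211  12  66
8 46 101  42 105| 78  42 136|106  21 141|140  26 109|128  21 123|190  46  90|201  20  76
4 34  89  27 128| 56  34 167| 38  17 216| 86   8 170| 48  11 208|204  20  79|261   7  19!
4 38  98  32 117| 66  35 156| 60  14 193|124  11 132| 87   9 169|200  28  84|257   9  25
4 42 104  36 109| 75  37 145| 90  14 163|142  18 114|122  13 134|198  36  87|228  14  54
4 46 108  42 102| 83  39 135|115  17 137|150  25 105|139  19 116|197  44  89|215  21  68
0 34  96  26 126| 57  31 169| 30  15 228| 89   5 172| 38   8 223|214  20  74|261  10  24!
0 38 105  30 115| 69  32 157| 55  10 203|139   9 122| 91   6 170|208  27  81|261  12  25
0 42 111  36 106| 79  34 145| 96  10 161|154  16 106|136  10 124|206  35  85|242  16  45
0 46 115  42 100| 88  37 134|127  14 129|160  24 100|152  17 108|204  43  88|227  22  61
-4 34 103  24 123| 59  28 172| 19  13 243| 93   2 172| 20   7 245|224  20  69|261  13  28!
-4 38 112  30 112| 72  28 158| 42   7 220|158   8 107| 98   2 168|217  27  77|261  15  29!
-4 42 118  35 104| 84  31 144|106   6 157|167  15  98|157   8 108|213  34  82|253  19  39
-4 46 122  42  97| 94  34 133|144  11 118|170  23  94|166  16  99|211  41  86|239  24  54
-8 34 111  23 120| 61  25 175|  7  12 259|261   0   8|  9   6 259!|234  21  64|261  15  32!
-8 38 120  29 109| 76  25 158| 15   5 252|184   7  86|243   0  27|226  27  73|261  18  33!
-8 42 126  35 101| 89  28 143|136   2 131|182  15  88|184   7  86|222  33  79|261  22  35
-8 46 129  42  95|100  32 130|168   9  99|181  23  89|182  15  88|219  40  84|249  26  49
```

```bash
python3 go.py .52 -.04 .5
```

```text
t 8.48 pos [ 0.4824 -0.235   0.2508] tool shift [-204.7  196.9  144.3] norm 318.6 per row [-25.59  24.62  18.03] 8 tilt 30.5 F [ 0.1  0.1 -0.6]
```

```bash
python3 -m inch '{"dp":[[-25.5,24.5,18],[-25.5,24.5,18],[-25.5,24.5,18],[-25.5,24.5,18],[-25.5,24.5,18],[-25.5,24.5,18],[-25.5,24.5,18],[-25.5,24.5,18]],"yaw":[0,0,0,0,0,0,0,0]}' && python3 -m inch '{"dp":[[0,0,0],[0,0,0],[0,0,0],[0,0,0],[0,0,0],[0,0,0],[0,0,0],[0,0,0],[0,0,0],[0,0,0],[0,0,0],[0,0,0],[0,0,0],[0,0,0],[0,0,0],[0,0,0],[0,0,0],[0,0,0],[0,0,0],[0,0,0]],"yaw":[7.1,7.1,7.1,7.1,7.1,7.1,7.1,7.1,7.1,7.1,7.1,7.1,7.1,7.1,7.1,7.1,7.1,7.1,7.1,7.1]}' && python3 -m inch '{"dp":[[0,0,0],[0,0,0],[0,0,0],[0,0,0],[0,0,0],[0,0,0]],"yaw":[7,7,7,7,7,2]}'; python3 go.py .9 -.03 .52; python3 -c "
from rig import bot
s=bot.read_state();print(s['joint_positions'].round(1),s['tcp_rot'].round(4).tolist())"
```

```text
time_s: 9.15
position: [0.5181, -0.038, 0.5024]
tcp_rot: [[0.508, 0.086, 0.857], [-0.046, 0.996, -0.073], [-0.86, -0.003, 0.51]]
force: [0.6, -0.6, -0.2]
opening: 1.001
time_s: 10.82
position: [0.5185, -0.0392, 0.5003]
tcp_rot: [[0.507, 0.456, -0.731], [-0.046, -0.833, -0.551], [-0.861, 0.313, -0.402]]
force: [0.4, -0.5, -0.9]
opening: 1.001
time_s: 11.32
position: [0.5185, -0.0393, 0.5004]
tcp_rot: [[0.507, -0.075, -0.859], [-0.046, -0.997, 0.06], [-0.861, 0.009, -0.509]]
force: [0.6, 0.9, -0.1]
opening: 1.0
t 11.32 pos [ 0.5185 -0.0393  0.5004] tool shift [ 176.1  -37.6 -337. ] norm 382.1 per row [ 17.61  -3.76 -33.7 ] 10 tilt 30.6 F [ 0.6  0.9 -0.1]
[-21.7  -4.8  92.3   9.3  63.3  70.4] [[0.507, -0.0749, -0.8587], [-0.0458, -0.9972, 0.0599], [-0.8607, 0.009, -0.509]]
```

```bash
python3 -m inch '{"dp":[[17,-4,-34],[17,-4,-34],[17,-4,-34],[17,-4,-34],[17,-4,-34],[17,-4,-34],[17,-4,-34],[17,-4,-34],[17,-4,-34],[17,-4,-34],[0,0,-40],[-10,0,-40],[-10,0,-40],[-10,0,-40],[-10,0,-40],[-10,0,-40],[-10,0,-40],[-10,0,-40]],"yaw":[0,0,0,0,0,0,0,0,0,0,0,0,0,0,0,0,0,0]}'; python3 go.py .9 -.03 .52; python3 -c "
from rig import bot
s=bot.read_state();print(s['joint_positions'].round(1),s['tcp_rot'].round(4).tolist())"
```

```text
time_s: 12.82
position: [0.9604, -0.0368, 0.64]
tcp_rot: [[0.641, -0.069, -0.765], [-0.05, -0.998, 0.048], [-0.766, 0.008, -0.642]]
force: [-0.2, 0.5, 0.2]
opening: 1.002
t 12.82 pos [ 0.9604 -0.0368  0.64  ] tool shift [ 52.9  -3.5 123.6] norm 134.5 per row [13.24 -0.88 30.9 ] 4 tilt 39.98 F [-0.2  0.5  0.2]
[-10.   39.9  12.5   3.5  87.8  85. ] [[0.6405, -0.069, -0.7648], [-0.0501, -0.9976, 0.048], [-0.7663, 0.0076, -0.6424]]
```

```bash
python3 -m inch '{"dp":[[0,0,-40],[0,0,-40],[0,0,-40],[0,0,-40]],"yaw":[0,0,0,0]}'; python3 go.py .52 -.05 .5; python3 -c "
from rig import bot
s=bot.read_state();print(s['joint_positions'].round(1),s['tcp_rot'].round(4).tolist())
import numpy as np
print(s['tcp_rot'].T@(np.array([.46,-.253,.16])-[.52,-.05,.5])*1e3/11)"
```

```text
time_s: 13.15
position: [0.9804, -0.0417, 0.6616]
tcp_rot: [[0.711, -0.068, -0.7], [-0.052, -0.998, 0.044], [-0.701, 0.005, -0.713]]
force: [-0.5, -0.1, -0.4]
opening: 1.001
t 13.15 pos [ 0.9804 -0.0417  0.6616] tool shift [-213.8   38.5  437. ] norm 488.0 per row [-16.45   2.96  33.61] 13 tilt 45.5 F [-0.5 -0.1 -0.4]
[-10.3  39.7  12.6   4.4  82.4  84.7] [[0.7114, -0.0675, -0.6995], [-0.0517, -0.9977, 0.0437], [-0.7009, 0.0051, -0.7133]]
[18.73835343 18.6231567  25.05486699]
```

```bash
python3 -m inch '{"dp":[[-16.5,3,34],[-16.5,3,34],[-16.5,3,34],[-16.5,3,34],[-16.5,3,34],[-16.5,3,34],[-16.5,3,34],[-16.5,3,34],[-16.5,3,34],[-16.5,3,34],[-16.5,3,34],[-16.5,3,34],[-16.5,3,34]],"yaw":[0,0,0,0,0,0,0,0,0,0,0,0,0]}' &&  python3 -m inch '{"dp":[[18.5,18.5,25],[18.5,18.5,25],[18.5,18.5,25],[18.5,18.5,25],[18.5,18.5,25],[18.5,18.5,25],[18.5,18.5,25],[18.5,18.5,25]],"yaw":[0,0,0,0,0,0,0,0]}' ;python3 go.py .46 -.253 .15; python3 -c "
from rig import bot
s=bot.read_state();print(s['joint_positions'].round(1),s['tcp_rot'].round(4).tolist())"
```

```text
time_s: 14.23
position: [0.5262, -0.05, 0.5021]
tcp_rot: [[0.712, -0.067, -0.699], [-0.052, -0.998, 0.043], [-0.701, 0.006, -0.714]]
force: [0.5, -0.3, 0.9]
opening: 0.998
time_s: 14.9
position: [0.4864, -0.1885, 0.272]
tcp_rot: [[0.711, -0.066, -0.7], [-0.052, -0.998, 0.042], [-0.701, 0.006, -0.713]]
force: [0.4, 0.2, -0.7]
opening: 1.001
t 14.9 pos [ 0.4864 -0.1885  0.272 ] tool shift [ 70.1  65.3 102.7] norm 140.5 per row [17.54 16.33 25.69] 4 tilt 45.48 F [ 0.4  0.2 -0.7]
[-53.   11.4 125.6  75.9  33.6 -22.5] [[0.7111, -0.0663, -0.7], [-0.0515, -0.9978, 0.0422], [-0.7012, 0.0061, -0.7129]]
```

```bash
python3 -m inch '{"dp":[[17,16,26],[17,16,26],[5,16,26],[0,0,0]],"yaw":[0,0,0,0]}' &&  python3 -m inch '{"dp":[[0,0,0],[0,0,0],[0,0,0],[0,0,0],[0,0,0],[0,0,0],[0,0,0],[0,0,0],[0,0,0],[0,0,0],[0,0,0],[0,0,0],[0,0,0],[0,0,0],[0,0,0],[0,0,0],[0,0,0],[0,0,0],[0,0,0],[0,0,0]],"yaw":[7.1,7.1,7.1,7.1,7.1,7.1,7.1,7.1,7.1,7.1,7.1,7.1,7.1,7.1,7.1,7.1,7.1,7.1,7.1,7.1]}' && python3 -m inch '{"dp":[[0,0,0],[0,0,0],[0,0,0],[0,0,0],[0,0,0],[0,0,0]],"yaw":[7,7,7,7,7,2.5]}' ;python3 go.py .46 -.253 .15
python3 - <<'E'
from h import *
s=bot.read_state();print(s['joint_positions'].round(1),s['tcp_rot'].round(4).tolist())
w=bot.capture("wrist")
C=lambda x,y,H:[(x,y,H,.032),(x,y,.0,.023),(x,y,.03,.032)]
overlay(w,C(.5,-.2534,.082)+[(0,0,0,.001)]+C(.615,.032,.096),"pics/w2o.png",(0,0,560,420),1.4)
E
```

```text
time_s: 15.23
position: [0.4569, -0.2324, 0.1937]
tcp_rot: [[0.706, -0.07, -0.705], [-0.049, -0.998, 0.05], [-0.706, -0.001, -0.708]]
force: [0.1, 0.3, 0.5]
opening: 0.998
time_s: 16.9
position: [0.4597, -0.2291, 0.1991]
tcp_rot: [[0.712, -0.378, 0.592], [-0.048, 0.815, 0.577], [-0.701, -0.439, 0.562]]
force: [-0.3, -0.7, -0.5]
opening: 1.0
time_s: 17.4
position: [0.4597, -0.2291, 0.1991]
tcp_rot: [[0.712, 0.06, 0.7], [-0.048, 0.998, -0.037], [-0.701, -0.007, 0.713]]
force: [-0.7, 0.4, 0.1]
opening: 0.997
t 17.4 pos [ 0.4597 -0.2291  0.1991] tool shift [ 35.8 -23.5 -33.9] norm 54.6 per row [ 17.89 -11.77 -16.95] 2 tilt 45.51 F [-0.7  0.4  0.1]
[-61.6  23.2 130.4  92.8  37.1 128. ] [[0.7117, 0.0603, 0.6999], [-0.048, 0.9982, -0.0372], [-0.7008, -0.0071, 0.7133]]
```

View pics/w2o.png

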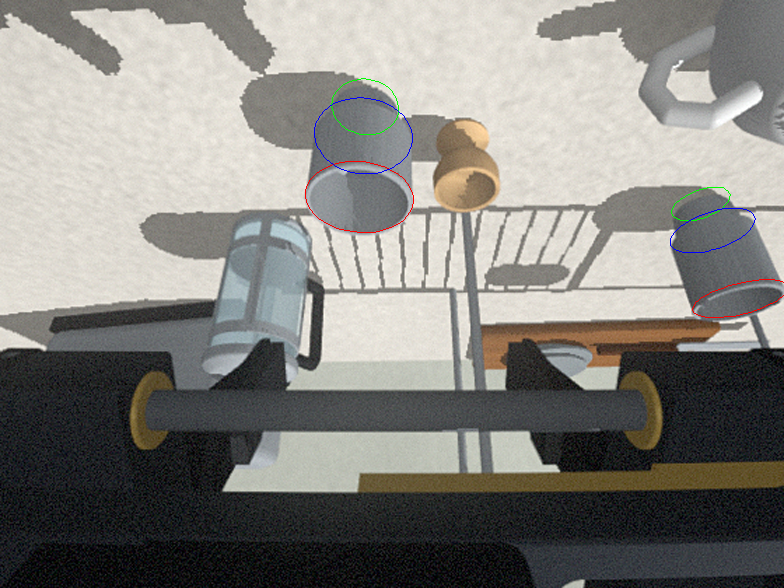

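```bash
python3 go.py .5133 -.2543 .12; python3 -c "
from rig import bot
import numpy as np
R=bot.read_state()['tcp_rot'];print(R.T@np.array([0,0,-61.]),R.T@np.array([0,0,10.]),R.T@np.array([10,0,0.]),R.T@np.array([0,10.,0]))"
```

```text
t 17.45 pos [ 0.4597 -0.229   0.1991] tool shift [ 94.8 -21.4 -18. ] norm 98.8 per row [31.6  -7.14 -5.99] 3 tilt 45.51 F [-0.  -0.2 -0.6]
[ 42.74634572   0.47697935 -43.51462304] [-7.00759766 -0.07819334  7.13354476] [7.11785857 0.5950869  6.99871138] [-0.47923316  9.98197162 -0.36135605]
```

```bash
python3 -m inch '{"dp":[[24,-5.4,-4.5],[24,-5.4,-4.5],[24,-5.4,-4.5],[23,-5.4,-4.5],[14,0,-14.5],[14,0,-14.5],[0,0,0]],"yaw":[0,0,0,0,0.6,0,0]}'; python3 go.py .5133 -.2543 .059;  python3 - <<'E'
from h import *
w=bot.capture("wrist")
overlay(w,[(.5,-.2534,.082,.032)],"pics/w3o.png",(0,0,560,420),1.4)
E
```

```text
time_s: 18.03
position: [0.5125, -0.2541, 0.0756]
tcp_rot: [[0.709, 0.064, 0.703], [-0.044, 0.998, -0.046], [-0.704, 0.001, 0.71]]
force: [-0.4, 0.3, -0.8]
opening: 0.996
t 18.03 pos [ 0.5125 -0.2541  0.0756] tool shift [ 12.3  -0.2 -11.2] norm 16.6 per row [ 12.26  -0.21 -11.22] 1 tilt 45.25 F [-0.4  0.3 -0.8]
```

View pics/w3o.png

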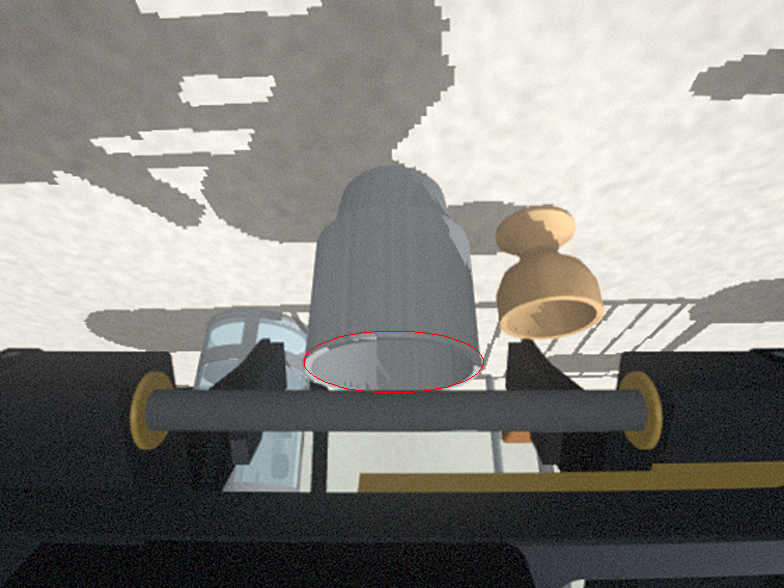

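```bash
python3 -m inch '{"dp":[[6,0,-6],[6,0,-5.5],[0,0,0]],"yaw":[0,0,0]}' && python3 -m inch '{"dp":[[0,0,0],[0,0,0],[0,0,0],[0,0,0],[0,0,0],[0,0,0]],"yaw":[0,0,0,0,0,0]}' 55
```

```text
time_s: 18.33
position: [0.5135, -0.2547, 0.0627]
tcp_rot: [[0.712, 0.064, 0.699], [-0.047, 0.998, -0.043], [-0.701, -0.002, 0.713]]
force: [-0.8, -0.7, -0.1]
opening: 0.999
time_s: 18.83
position: [0.5134, -0.2549, 0.0628]
tcp_rot: [[0.713, 0.065, 0.698], [-0.048, 0.998, -0.044], [-0.7, -0.002, 0.714]]
force: [-1.2, -0.6, 3.3]
opening: 0.73
```

Run:
```python
from plan import *
from rig import bot
s=bot.read_state();R=s["tcp_rot"];q=s["joint_positions"]
A=[np.array(v) for v in ([.5134,-.2549,.0628],[.5134,-.2549,.163],[.56,.0311,.193],[.6284,.0311,.193],[.6284,.0311,.1288])]
for a,b in zip(A,A[1:]):
    n=8
    for i in range(n):
        q,e=ik(a+(b-a)*(i+1)/n,R,q)
        if i%2: print(q.round(0),round(e,4))
    print("tool shift",(R.T@(b-a)*1e3).round(1))
```

```text
[-56.  42. 126. 117.  39. 105.] 0.0
[-56.  38. 126. 112.  37. 111.] 0.0
[-56.  34. 125. 106.  36. 118.] 0.0
[-56.  30. 124. 100.  35. 126.] 0.0
tool shift [-70.1  -0.2  71.6]
[-47.  28. 128. 112.  32. 121.] 0.0
[-36.  27. 130. 126.  28. 116.] 0.0
[-24.  25. 130. 143.  24. 110.] 0.0
[-11.  25. 128. 163.  19. 100.] 0.0
tool shift [ -1.4 288.3  41.5]
[-11.  25. 125. 163.  17. 101.] 0.0
[-10.  26. 123. 163.  15. 102.] 0.0
[-10.  27. 121. 162.  13. 103.] 0.0
[ -9.  27. 118. 161.  12. 105.] 0.0
tool shift [48.7  4.4 47.8]
[ -9.  29. 119. 165.  15. 101.] 0.0
[ -9.  32. 120. 167.  17.  99.] 0.0
[ -9.  34. 120. 169.  20.  97.] 0.0
[ -9.  36. 121. 170.  22.  95.] 0.0
tool shift [ 44.9   0.1 -45.9]
```

```bash
python3 -m inch '{"dp":[[-7,0,7.2],[-14,0,14.3],[-14,0,14.3],[-14,0,14.3],[-14,0,14.3],[-7,0,7.1]],"yaw":[0,0,0,0,0,0]}' && python3 -m inch '{"dp":[[0,12,1.7],[0,21,3],[0,21,3],[0,21,3],[0,21,3],[0,21,3],[0,21,3],[0,21,3],[0,21,3],[0,21,3],[0,21,3],[0,21,3],[0,21,3],[0,21,3],[0,3,1],[0,0,0]],"yaw":[0,0,0,0,0,0,0,0,0,0,0,0,0,0,0,0]}'; python3 go.py .6284 .0311 .193;  python3 - <<'E'
from h import *
w=bot.capture("wrist")
s=bot.read_state();p=s["position"];T=p+[-.0134,.0009,-.0628]
print(p,T,s["joint_positions"].round(1))
overlay(w,[(*T[:2],T[2]+.03,.032),(*T[:2],T[2],.023),(.615,.032,.096,.032),(.615,.032,.096,.0295),(.615,.032,0,.023)],"pics/w4o.png",(0,0,560,420),1.4)
E
```

```text
time_s: 19.33
position: [0.5132, -0.2543, 0.1639]
tcp_rot: [[0.712, 0.064, 0.699], [-0.048, 0.998, -0.042], [-0.701, -0.003, 0.713]]
force: [-0.2, -0.6, -0.9]
opening: 0.733
time_s: 20.67
position: [0.5604, 0.0327, 0.1912]
tcp_rot: [[0.711, 0.061, 0.701], [-0.045, 0.998, -0.042], [-0.702, -0.001, 0.712]]
force: [0.1, -0.2, -1.2]
opening: 0.731
t 20.67 pos [0.5604 0.0327 0.1912] tool shift [47.1  2.5 49. ] norm 68.0 per row [23.57  1.26 24.49] 2 tilt 45.42 F [ 0.1 -0.2 -1.2]
[0.56045311 0.03172751 0.19108323] [0.54705311 0.03262751 0.12828323] [-11.1  25.2 127.6 163.4  18.7 100.5]
```

View pics/w4o.png

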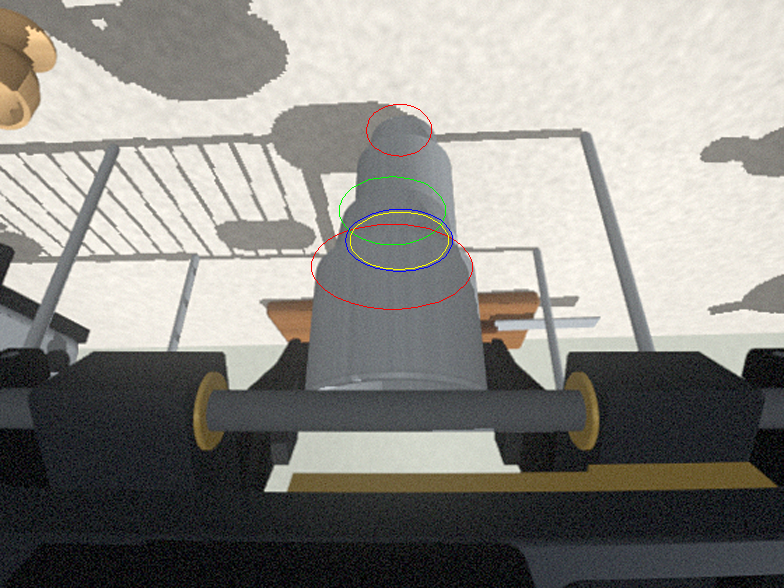

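Run:
```python
from h import *
w=bot.capture("wrist")
p=bot.read_state()["position"];T=p+[-.0134,.0009,-.0628]
overlay(w,[(*T[:2],T[2]+.03,.032),(*T[:2],T[2],.023),(.615,.032,.096,.032),(.615,.032,.03,.032),(.615,.032,0,.023)],"pics/w5o.png",(200,60,360,280),2.7)
cv2.imwrite("pics/w5.png",cv2.convertScaleAbs(cv2.resize(w["color"][60:280,200:360,::-1],None,fx=2.7,fy=2.7,interpolation=cv2.INTER_CUBIC),alpha=1.5))
cv2.imwrite("pics/w5b.png",np.hstack([cv2.imread("pics/w5.png")[:594,:432],cv2.imread("pics/w5o.png")[:594,:368]]))
```

```text
(no output)
```

View pics/w5b.png

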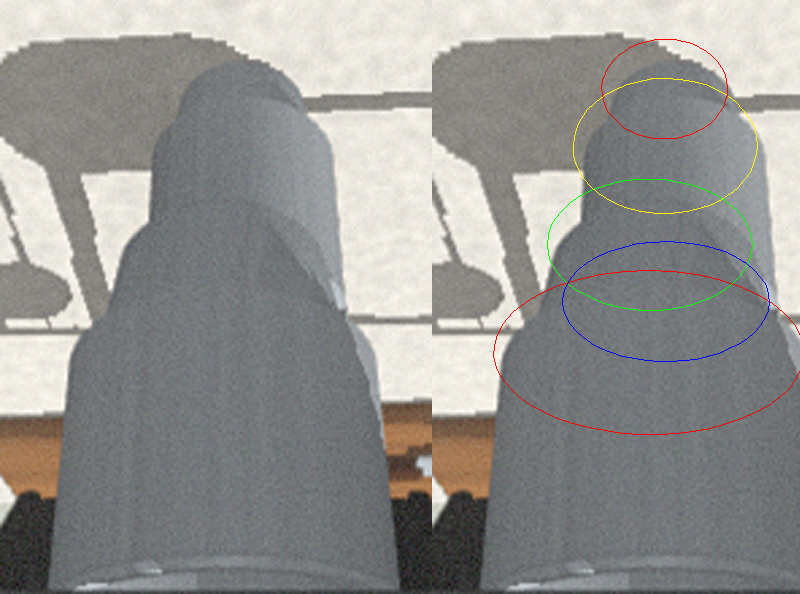

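```bash
python3 go.py .6284 .0323 .192; python3 -m inch '{"dp":[[9.5,0.5,9.8],[9.5,0.5,9.8],[9.5,0.5,9.8],[9.5,0.5,9.8],[9.5,0.5,9.8],[0,0,0]],"yaw":[0,0,0,0,0,0]}'; python3 go.py .6284 .0323 .165
python3 - <<'E'
from h import *
for n in ("scene","top"):
  s=bot.capture(n)
  p=bot.read_state()["position"];T=p+[-.0134,.0009,-.0628]
  b=(215,190,315,290) if n=="scene" else (215,140,315,240)
  overlay(s,[(*T[:2],T[2]+.082,.032),(*T[:2],T[2],.023),(.615,.033,.096,.032)],f"pics/x_{n}.png",b,4)
cv2.imwrite("pics/x6.png",np.hstack([cv2.imread("pics/x_scene.png"),cv2.imread("pics/x_top.png")]))
w=bot.capture("wrist");cv2.imwrite("pics/w6.png",w["color"][:,:,::-1])
E
```

```text
t 20.77 pos [0.5605 0.0309 0.191 ] tool shift [47.5  5.8 48.2] norm 67.9 per row [23.73  2.88 24.11] 2 tilt 45.41 F [ 0.1 -0.8 -2.2]
time_s: 21.27
position: [0.6322, 0.027, 0.194]
tcp_rot: [[0.714, 0.067, 0.697], [-0.049, 0.998, -0.045], [-0.698, -0.002, 0.716]]
force: [0.2, -0.6, -0.5]
opening: 0.729
t 21.27 pos [0.6322 0.027  0.194 ] tool shift [ 17.2   5.1 -23.6] norm 29.7 per row [ 17.21   5.09 -23.65] 1 tilt 45.72 F [ 0.2 -0.6 -0.5]
```

View pics/x6.png

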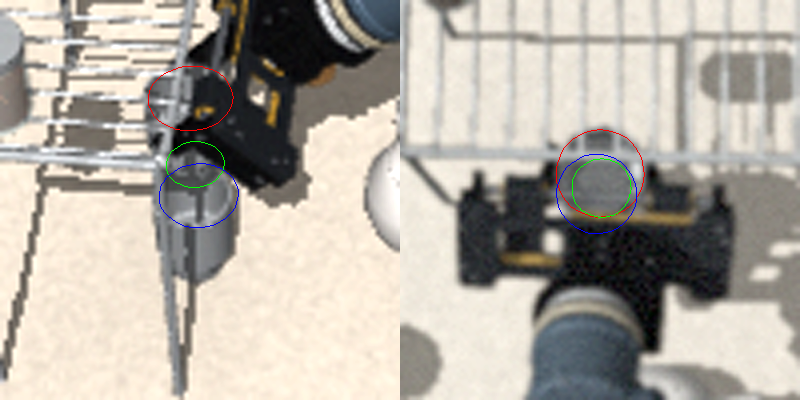

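View pics/w6.png

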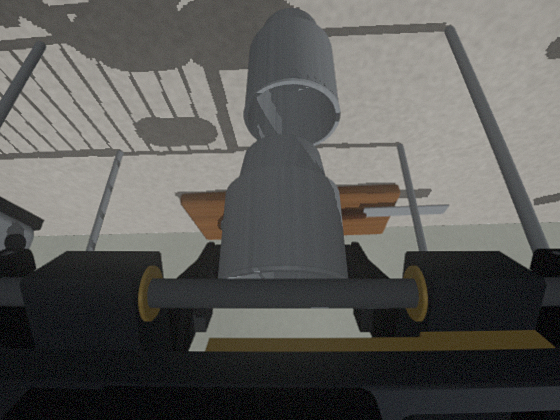

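Run:
```python
from h import *
w=bot.capture("wrist")
p=bot.read_state()["position"];T=p+[-.0134,.0009,-.0628]
print(p,T)
overlay(w,[(*T[:2],T[2]+.03,.032),(*T[:2],T[2],.023),(.615,.033,.096,.032),(.615,.033,.03,.032)],"pics/w7.png",(210,0,370,200),3)
cv2.imwrite("pics/w7r.png",cv2.convertScaleAbs(cv2.resize(w["color"][0:200,210:370,::-1],None,fx=3,fy=3,interpolation=cv2.INTER_CUBIC),alpha=1.8))
```

```text
[0.62757793 0.02854411 0.19207489] [0.61417793 0.02944411 0.12927489]
```

View pics/w7.png

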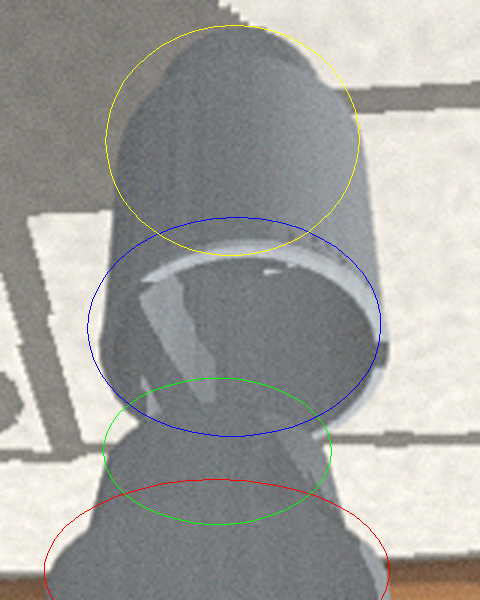

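View pics/w7r.png

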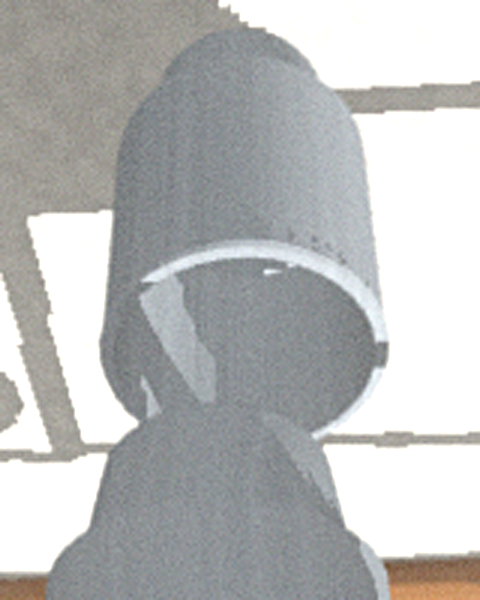

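```bash
python3 -m inch '{"dp":[[0,2.5,0],[0,2.5,0],[0,0,0],[0,0,0]],"yaw":[0,0,0,0]}'; python3 go.py .6279 .0336 .16
```

```text
time_s: 21.8
position: [0.6292, 0.0347, 0.193]
tcp_rot: [[0.711, 0.064, 0.7], [-0.046, 0.998, -0.044], [-0.701, -0.001, 0.713]]
force: [-0.8, -0.6, -1.2]
opening: 0.735
t 21.8 pos [0.6292 0.0347 0.193 ] tool shift [ 22.3  -1.1 -24.4] norm 33.1 per row [ 22.3   -1.12 -24.39] 1 tilt 45.46 F [-0.8 -0.6 -1.2]
```

```bash
python3 -m inch '{"dp":[[4.4,-0.1,-4.7],[4.4,-0.1,-4.7],[4.4,-0.1,-4.7],[4.4,-0.1,-4.7],[4.4,-0.1,-4.7],[4.4,-0.1,-4.7],[0,0,0],[0,0,0]],"yaw":[0,0,0,0,0,0,0,0]}'; python3 go.py .6279 .0336 .1288;  python3 - <<'E'
from h import *
w=bot.capture("wrist")
p=bot.read_state()["position"];T=p+[-.0134,.0009,-.0628];print(T)
overlay(w,[],"pics/w8.png",(180,0,400,200),3.5)
E
```

```text
time_s: 22.47
position: [0.6283, 0.0337, 0.1536]
tcp_rot: [[0.711, 0.064, 0.701], [-0.047, 0.998, -0.044], [-0.702, -0.001, 0.712]]
force: [0.4, -0.5, -1.5]
opening: 0.732
t 22.47 pos [0.6283 0.0337 0.1536] tool shift [ 17.1  -0.1 -17.9] norm 24.8 per row [ 17.1   -0.06 -17.94] 1 tilt 45.41 F [ 0.4 -0.5 -1.5]
[0.61519027 0.03457309 0.09134325]
```

View pics/w8.png

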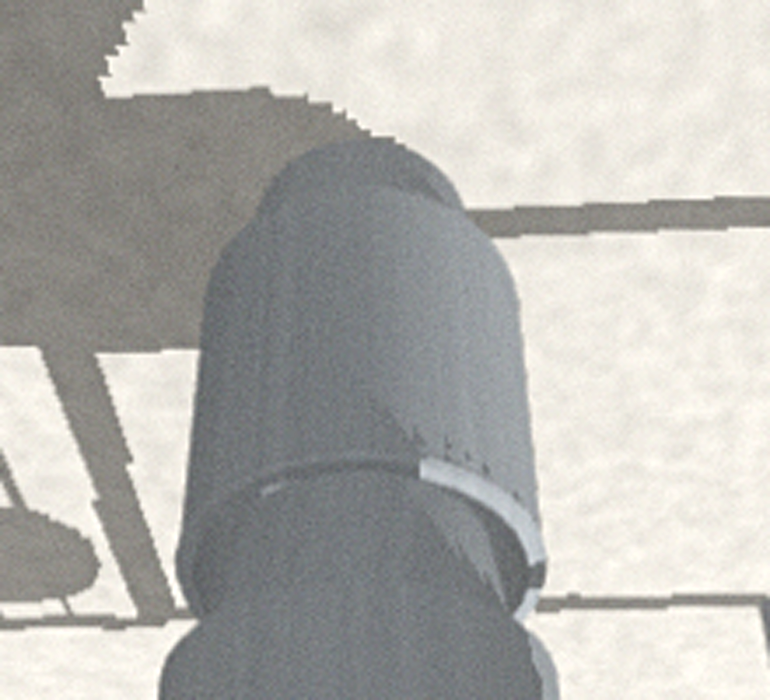

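Run:
```python
from h import *
w=bot.capture("wrist")
g=cv2.cvtColor(w["color"],cv2.COLOR_RGB2GRAY)[110:190,220:350]
g=cv2.createCLAHE(6,(3,3)).apply(cv2.resize(g,None,fx=6,fy=6,interpolation=cv2.INTER_CUBIC))
cv2.imwrite("pics/w9.png",g)
```

```text
(no output)
```

View pics/w9.png

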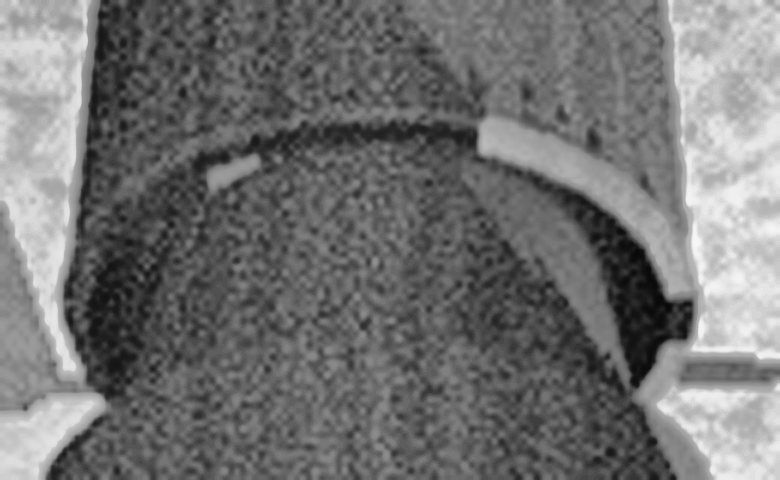

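```bash
python3 -m inch '{"dp":[[2.8,0,-2.9],[2.8,0,-2.9],[2.8,0,-2.9],[2.8,0,-2.9],[0,0,0]],"yaw":[0,0,0,0,0]}'; python3 go.py .6279 .0336 .1288
```

```text
time_s: 22.98
position: [0.628, 0.0337, 0.1372]
tcp_rot: [[0.71, 0.064, 0.701], [-0.047, 0.998, -0.044], [-0.702, -0.001, 0.712]]
force: [-0.1, -0.1, -1.4]
opening: 0.731
t 22.98 pos [0.628  0.0337 0.1372] tool shift [ 5.8 -0.1 -6.1] norm 8.4 per row [ 5.82 -0.06 -6.08] 1 tilt 45.39 F [-0.1 -0.1 -1.4]
```

No contact force. Last 8 mm, slower.

```bash
python3 -m inch '{"dp":[[1.4,0,-1.4],[1.4,0,-1.4],[1.4,0,-1.4],[0.7,0,-0.7],[0,0,0]],"yaw":[0,0,0,0,0]}'; python3 go.py .6279 .0336 .1288
```

```text
time_s: 23.4
position: [0.6285, 0.0336, 0.1312]
tcp_rot: [[0.712, 0.064, 0.7], [-0.047, 0.998, -0.044], [-0.701, -0.001, 0.713]]
force: [0.7, -0.4, -1.5]
opening: 0.73
t 23.4 pos [0.6285 0.0336 0.1312] tool shift [ 1.2 -0.1 -2.2] norm 2.5 per row [ 1.24 -0.07 -2.18] 1 tilt 45.48 F [ 0.7 -0.4 -1.5]
```

```bash
python3 -m inch '{"dp":[[0.7,0,-0.7],[0.7,0,-0.7],[0,0,0]],"yaw":[0,0,0]}'; python3 -m inch '{"dp":[[0.5,0,-0.5],[0,0,0]],"yaw":[0,0]}'; python3 go.py .6279 .0336 .1288
python3 - <<'E'
from h import *
w=bot.capture("wrist")
overlay(w,[],"pics/w10.png",(180,60,400,260),3)
E
```

```text
time_s: 23.65
position: [0.6285, 0.0336, 0.1294]
tcp_rot: [[0.712, 0.064, 0.7], [-0.047, 0.998, -0.044], [-0.701, -0.001, 0.713]]
force: [0.2, 0.5, -1.2]
opening: 0.731
time_s: 23.82
position: [0.6288, 0.0336, 0.129]
tcp_rot: [[0.712, 0.064, 0.699], [-0.047, 0.998, -0.044], [-0.7, -0.001, 0.714]]
force: [-0.1, 0.7, -0.3]
opening: 0.733
t 23.82 pos [0.6288 0.0336 0.129 ] tool shift [-0.5 -0.1 -0.8] norm 0.9 per row [-0.54 -0.08 -0.77] 1 tilt 45.54 F [-0.1  0.7 -0.3]
```

View pics/w10.png

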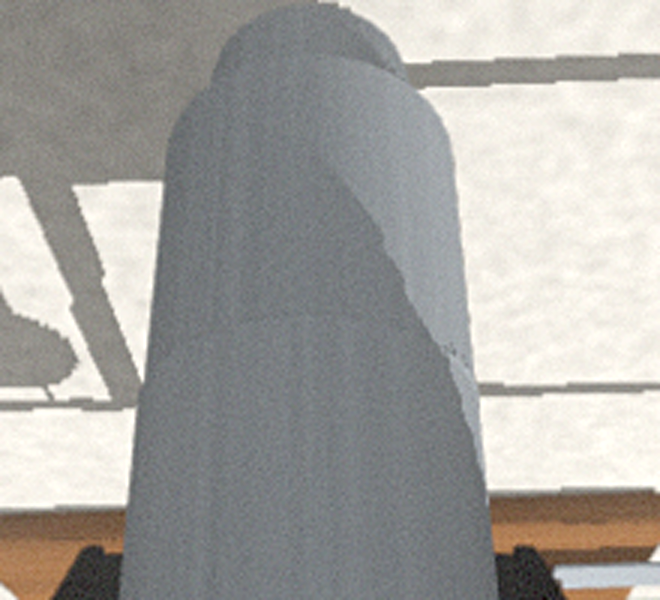

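```bash
python3 -m inch '{"dp":[[0.7,0,-0.7],[0,0,0]],"yaw":[0,0]}'; python3 -m inch '{"dp":[[0.5,0,-0.5],[0,0,0]],"yaw":[0,0]}'
```

```text
time_s: 24.03
position: [0.6294, 0.0337, 0.1288]
tcp_rot: [[0.714, 0.064, 0.697], [-0.047, 0.998, -0.044], [-0.699, -0.001, 0.715]]
force: [-0.5, 0.8, 3.9]
opening: 0.731
time_s: 24.2
position: [0.6297, 0.0337, 0.1288]
tcp_rot: [[0.715, 0.064, 0.696], [-0.047, 0.998, -0.044], [-0.697, -0.001, 0.717]]
force: [-1.2, 1.9, 8.3]
opening: 0.735
```

```bash
python3 -m inch '{"dp":[[-0.7,0,0.7],[0,0,0]],"yaw":[0,0]}' && python3 -m inch '{"dp":[[0,0,0],[0,0,0],[0,0,0],[0,0,0],[0,0,0]],"yaw":[0,0,0,0,0]}' 87 && python3 -m inch '{"dp":[[-8,0,0],[-20,0,0],[-30,0,0],[-30,0,0],[-20,0,0],[0,0,0]],"yaw":[0,0,0,0,0,0]}'
python3 - <<'E'
from h import *
w=bot.capture("wrist");overlay(w,[],"pics/w11.png",(0,0,560,420),1.4)
s=bot.capture("scene");t=bot.capture("top")
overlay(s,[(.6145,.0345,.148,.032)],"pics/a.png",(215,190,315,290),4);overlay(t,[(.6145,.0345,.148,.032)],"pics/b.png",(215,140,315,240),4)
cv2.imwrite("pics/x11.png",np.hstack([cv2.imread("pics/a.png"),cv2.imread("pics/b.png")]))
print(bot.read_state()["joint_positions"].round(1))
E
```

```text
time_s: 24.37
position: [0.6291, 0.0337, 0.1288]
tcp_rot: [[0.713, 0.064, 0.698], [-0.047, 0.998, -0.044], [-0.7, -0.001, 0.715]]
force: [0.4, 1.2, 4.1]
opening: 0.734
time_s: 24.78
position: [0.6281, 0.0336, 0.1275]
tcp_rot: [[0.711, 0.064, 0.701], [-0.047, 0.998, -0.044], [-0.702, -0.002, 0.712]]
force: [-0.1, -0.1, -0.6]
opening: 0.969
time_s: 25.28
position: [0.5482, 0.0394, 0.2056]
tcp_rot: [[0.711, 0.064, 0.7], [-0.047, 0.998, -0.043], [-0.701, -0.002, 0.713]]
force: [-0.0, 0.6, -0.2]
opening: 0.998
[-10.1  22.9 127.9 164.2  16.9 100.6]
```

View pics/w11.png

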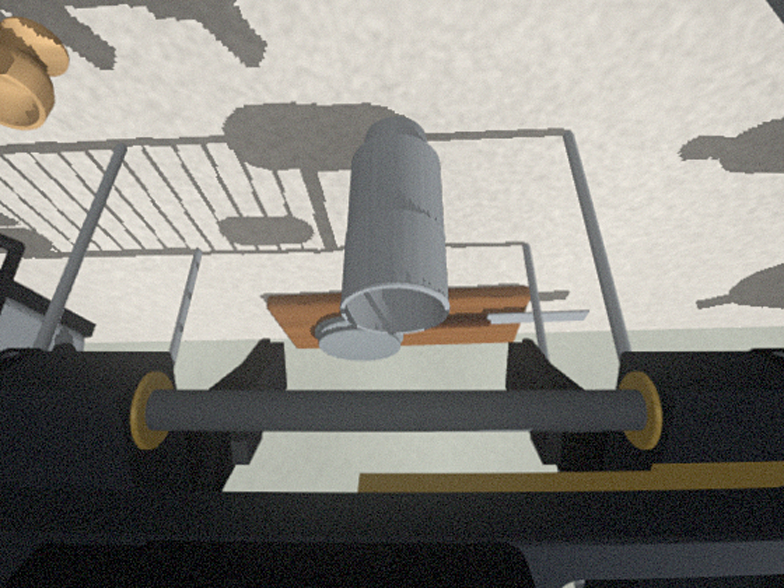

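View pics/x11.png

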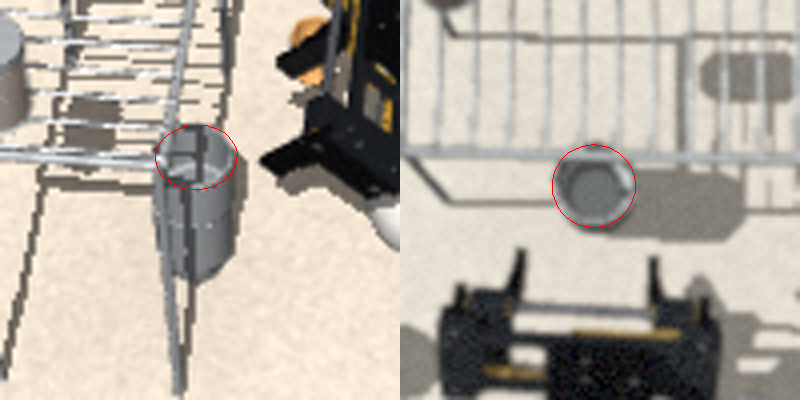

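```bash
python3 go.py .46 .238 .18
python3 - <<'E'
from plan import *
from rig import bot
s=bot.read_state();R=s["tcp_rot"];q=s["joint_positions"]
a=s["position"]
for b in ([.46,.238,.18],[.4955,.238,.12],[.4955,.238,.05]):
    b=np.array(b)
    for i in range(4):
        q,e=ik(a+(b-a)*(i+1)/4,R,q);print(q.round(0),round(e,4))
    a=b
E
```

```text
t 25.43 pos [0.5523 0.0385 0.2042] tool shift [-58.2 193.1 -90.5] norm 221.1 per row [ -9.7   32.19 -15.08] 6 tilt 45.57 F [ 0.   0.2 -0.1]
[ -1.  23. 130. 185.  19.  87.] 0.0
[  8.  24. 130. 204.  21.  76.] 0.0
[ 18.  25. 130. 221.  24.  67.] 0.0
[ 28.  27. 128. 236.  27.  60.] 0.0
[ 27.  29. 128. 231.  28.  65.] 0.0
[ 26.  32. 127. 227.  29.  69.] 0.0
[ 26.  35. 127. 224.  31.  72.] 0.0
[ 25.  37. 126. 221.  32.  75.] 0.0
[ 25.  40. 127. 218.  34.  78.] 0.0
[ 25.  43. 127. 215.  37.  81.] 0.0
[ 25.  45. 127. 213.  39.  84.] 0.0
[ 25.  48. 127. 211.  42.  86.] 0.0
```

```bash
python3 -m inch '{"dp":[[-5.8,19.3,-9],[-5.8,19.3,-9],[-5.8,19.3,-9],[-5.8,19.3,-9],[-5.8,19.3,-9],[-5.8,19.3,-9],[-5.8,19.3,-9],[-5.8,19.3,-9],[-5.8,19.3,-9],[-5.8,19.3,-9],[0,0,0]],"yaw":[0,0,0,0,0,0,0,0,0,0,0]}'
python3 - <<'E'
from h import *
print(bot.read_state()["position"],bot.read_state()["joint_positions"].round(1))
w=bot.capture("wrist")
x,y=.4824,.2398
overlay(w,[(x,y,.068,.032),(x,y,0,.023),(.467,.3153,.05,.023),(x,y,.03,.032)],"pics/w12.png",(0,0,560,420),1.4)
E
```

```text
time_s: 26.35
position: [0.459, 0.2415, 0.1782]
tcp_rot: [[0.71, 0.059, 0.702], [-0.043, 0.998, -0.04], [-0.703, -0.002, 0.711]]
force: [0.3, -0.1, 0.9]
opening: 0.999
[0.45902282 0.24151205 0.17819013] [ 28.   27.4 127.5 235.9  26.7  60.3]
```

View pics/w12.png

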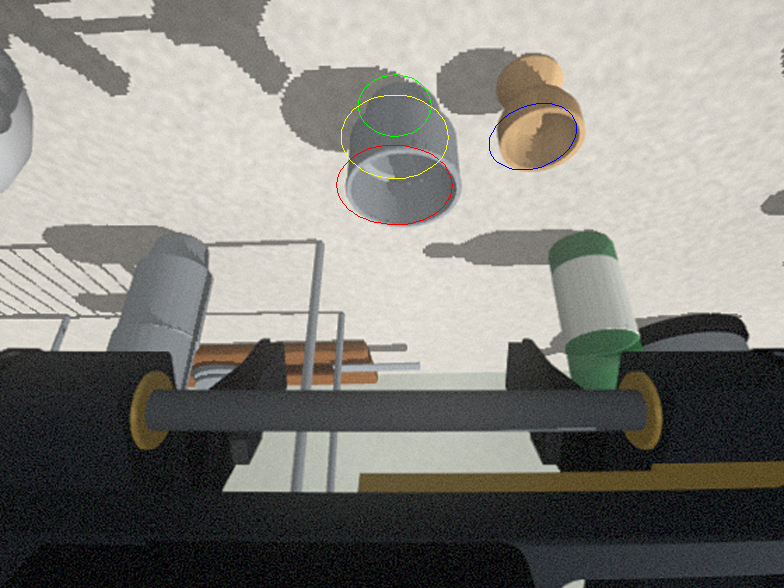

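```bash
python3 go.py .4958 .2425 .09;python3 go.py .4958 .2425 .066
```

```text
t 26.4 pos [0.4598 0.2401 0.1787] tool shift [ 87.7   4.8 -38.1] norm 95.8 per row [ 29.25   1.59 -12.69] 3 tilt 45.43 F [ 0.1 -0.7 -0.1]
t 26.4 pos [0.4598 0.2401 0.1787] tool shift [104.6   4.8 -55.2] norm 118.3 per row [ 34.86   1.6  -18.39] 3 tilt 45.43 F [ 0.1 -0.7 -0.1]
```

```bash
python3 -m inch '{"dp":[[22,1.2,-9.5],[22,1.2,-9.5],[22,1.2,-9.5],[21.7,1.2,-9.6],[7,0,-7],[7,0,-7],[0,0,0]],"yaw":[0,0,0,0,0,0,0]}' 78; python3 go.py .4958 .2425 .052
python3 - <<'E'
from h import *
w=bot.capture("wrist")
x,y=.4824,.243
overlay(w,[(x,y,.068,.032),(x,y,0,.023)],"pics/w13.png",(0,0,560,420),1.4)
E
```

```text
time_s: 26.98
position: [0.4966, 0.2389, 0.0685]
tcp_rot: [[0.709, 0.066, 0.702], [-0.049, 0.998, -0.044], [-0.704, -0.003, 0.711]]
force: [0.5, -0.1, -0.8]
opening: 0.898
t 26.98 pos [0.4966 0.2389 0.0685] tool shift [ 10.8   3.6 -12.5] norm 16.9 per row [ 10.84   3.63 -12.46] 1 tilt 45.28 F [ 0.5 -0.1 -0.8]
```

View pics/w13.png

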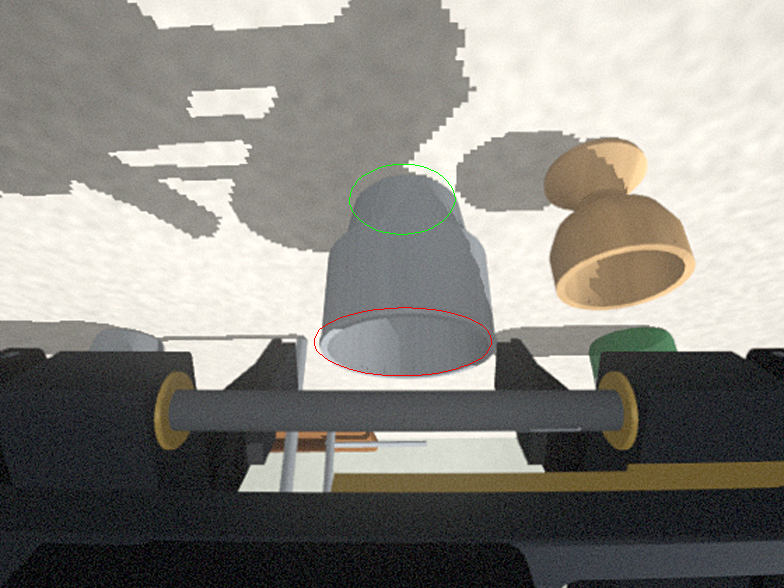

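```bash
python3 -m inch '{"dp":[[0,4,0],[0,0,0]],"yaw":[0,0]}' && python3 go.py .4958 .2429 .053
python3 - <<'E'
from h import *
w=bot.capture("wrist")
overlay(w,[],"pics/w14.png",(160,180,400,340),3)
E
```

```text
time_s: 27.2
position: [0.497, 0.2445, 0.0721]
tcp_rot: [[0.713, 0.064, 0.699], [-0.047, 0.998, -0.044], [-0.7, -0.001, 0.714]]
force: [-0.0, -0.1, 0.6]
opening: 0.896
t 27.2 pos [0.497  0.2445 0.0721] tool shift [ 12.5  -1.6 -14.4] norm 19.2 per row [ 12.54  -1.65 -14.4 ] 1 tilt 45.56 F [-0.  -0.1  0.6]
```

View pics/w14.png

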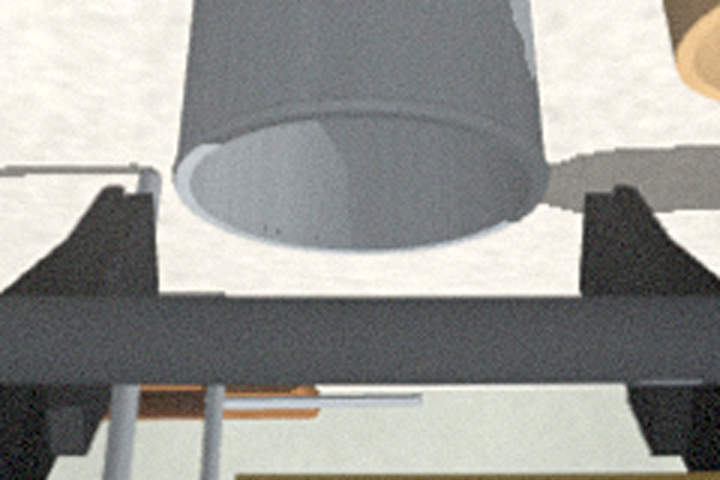

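```bash
python3 -m inch '{"dp":[[4.2,-0.8,-4.8],[4.2,-0.8,-4.8],[4.1,0,-4.8],[0,0,0]],"yaw":[0,0,0,0]}' && python3 -m inch '{"dp":[[0,0,0],[0,0,0],[0,0,0],[0,0,0],[0,0,0]],"yaw":[0,0,0,0,0]}' 55; python3 -c "
from rig import bot
s=bot.read_state();print(s['position'])"
```

```text
time_s: 27.58
position: [0.4944, 0.2425, 0.051]
tcp_rot: [[0.71, 0.064, 0.701], [-0.047, 0.998, -0.043], [-0.703, -0.002, 0.712]]
force: [-0.6, 0.5, -0.9]
opening: 0.898
time_s: 28.0
position: [0.495, 0.2428, 0.0525]
tcp_rot: [[0.711, 0.064, 0.7], [-0.047, 0.998, -0.044], [-0.701, -0.001, 0.713]]
force: [0.3, -0.1, -0.7]
opening: 0.73
[0.49497143 0.24281764 0.05252685]
```

```bash
python3 -c "
from rig import bot
import numpy as np
R=bot.read_state()['tcp_rot'];a=np.array([.495,.2428,.0525]);b=a+[0,0,.10];c=np.array([.56,.0337,.208])
print(R.T@(b-a)*1e3,R.T@(c-b)*1e3)"
python3 -m inch '{"dp":[[-7,0,7.1],[-14,0,14.3],[-14,0,14.3],[-14,0,14.3],[-14,0,14.3],[-7,0,7.1]],"yaw":[0,0,0,0,0,0]}'
```

```text
[-70.11457384  -0.13416096  71.30167274] [  17.08470943 -204.57866001   94.25361835]
time_s: 28.5
position: [0.4952, 0.243, 0.1547]
tcp_rot: [[0.713, 0.064, 0.698], [-0.046, 0.998, -0.045], [-0.699, -0.0, 0.715]]
force: [1.1, -0.3, -1.6]
opening: 0.727
```

```bash
python3 -m inch '{"dp":[[1,-10,4.5],[1.4,-17,7.9],[1.4,-17,7.9],[1.4,-17,7.9],[1.4,-17,7.9],[1.4,-17,7.9],[1.4,-17,7.9],[1.4,-17,7.9],[1.4,-17,7.9],[1.4,-17,7.9],[1.4,-17,7.9],[1.4,-17,7.9],[0.7,-7.5,3.4],[0,0,0],[0,0,0]],"yaw":[0,0,0,0,0,0,0,0,0,0,0,0,0,0,0]}';python3 go.py .6275 .0336 .208;  python3 - <<'E'
from h import *
w=bot.capture("wrist")
s=bot.read_state();p=s["position"];T=p+[-.013,.0009,-.0525]
print(p,T,s["joint_positions"].round(1))
overlay(w,[(*T[:2],T[2]+.03,.032),(*T[:2],T[2],.023),(.6145,.0345,.148,.032)],"pics/w15.png",(0,0,560,420),1.4)
E
```

```text
time_s: 29.75
position: [0.56, 0.0333, 0.2082]
tcp_rot: [[0.711, 0.065, 0.7], [-0.048, 0.998, -0.045], [-0.702, -0.002, 0.713]]
force: [-0.5, 0.5, -1.8]
opening: 0.732
t 29.75 pos [0.56   0.0333 0.2082] tool shift [48.1  4.7 47.1] norm 67.5 per row [24.06  2.33 23.53] 2 tilt 45.45 F [-0.5  0.5 -1.8]
[0.55966507 0.03397833 0.20796114] [0.54666507 0.03487833 0.15546114] [-10.7  22.5 126.7 161.   15.2 103.4]
```

View pics/w15.png

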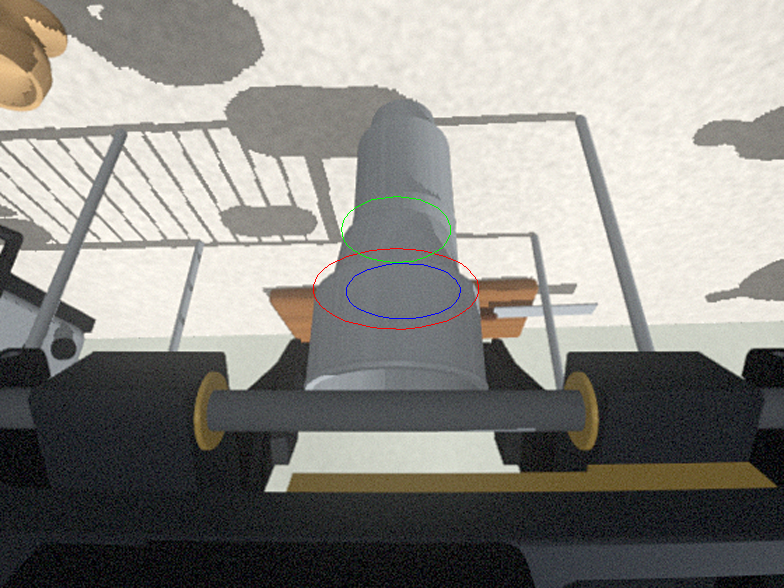

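```bash
python3 -m inch '{"dp":[[6,0.6,5.9],[6,0.6,5.9],[6,0.6,5.9],[6,0.6,5.9],[6,0.6,5.9],[6,0.6,5.9],[6,0.6,5.9],[6,0.5,5.8],[0,0,0],[0,0,0]],"yaw":[0,0,0,0,0,0,0,0,0,0]}';python3 go.py .6275 .0336 .195;  python3 - <<'E'
from h import *
w=bot.capture("wrist")
s=bot.read_state();p=s["position"];T=p+[-.013,.0009,-.0525]
print(p,T,s["joint_positions"].round(1))
overlay(w,[(*T[:2],T[2]+.03,.032),(*T[:2],T[2],.023),(.6145,.0345,.148,.032)],"pics/w16.png",(180,20,400,220),3)
g=cv2.cvtColor(w["color"],cv2.COLOR_RGB2GRAY)[20:220,180:400]
g=cv2.createCLAHE(6,(3,3)).apply(cv2.resize(g,None,fx=3,fy=3,interpolation=cv2.INTER_CUBIC));cv2.imwrite("pics/w16g.png",g)
sc=bot.capture("scene");t=bot.capture("top")
overlay(sc,[],"pics/a.png",(215,160,315,290),4);overlay(t,[],"pics/b.png",(215,120,315,250),4)
cv2.imwrite("pics/x16.png",np.hstack([cv2.imread("pics/a.png"),cv2.imread("pics/b.png")]))
E
```

```text
time_s: 30.63
position: [0.6283, 0.0342, 0.2082]
tcp_rot: [[0.712, 0.064, 0.7], [-0.047, 0.998, -0.044], [-0.701, -0.002, 0.713]]
force: [-0.1, 1.0, -1.8]
opening: 0.728
t 30.63 pos [0.6283 0.0342 0.2082] tool shift [  8.7  -0.6 -10. ] norm 13.2 per row [ 8.69 -0.59 -9.96] 1 tilt 45.49 F [-0.1  1.  -1.8]
[0.62760614 0.03420464 0.20788931] [0.61460614 0.03510464 0.15538931] [ -8.8  25.7 117.5 156.9   9.2 109.2]
```

View pics/w16.png

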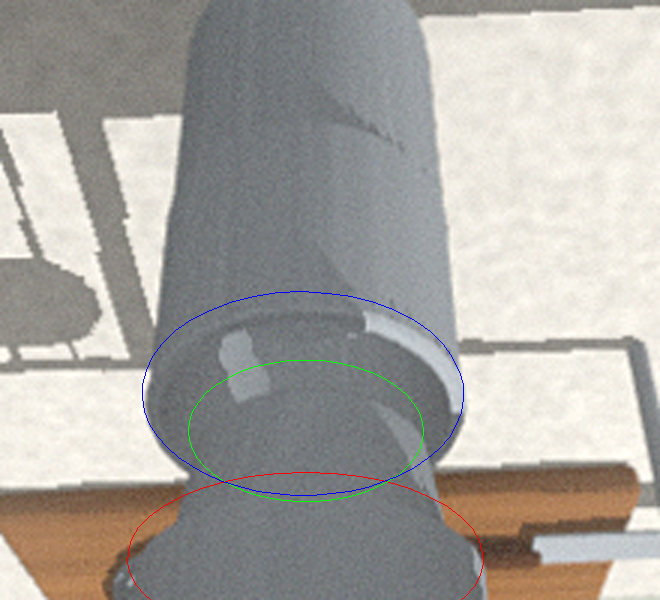

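View pics/w16g.png

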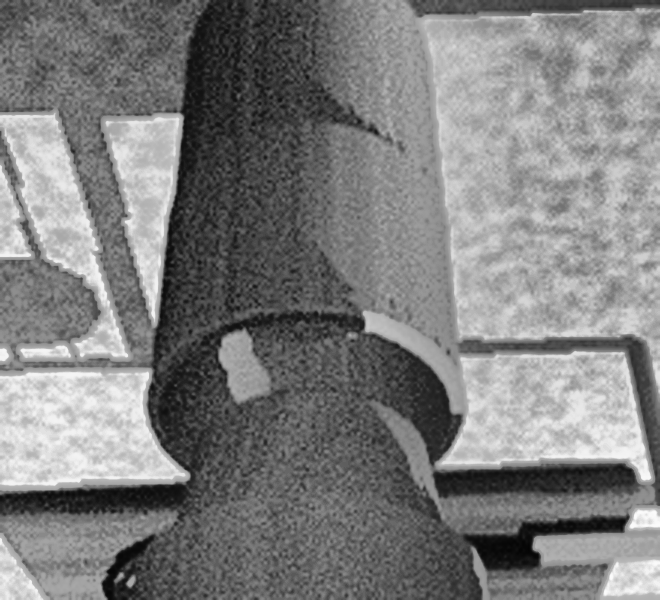

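View pics/x16.png

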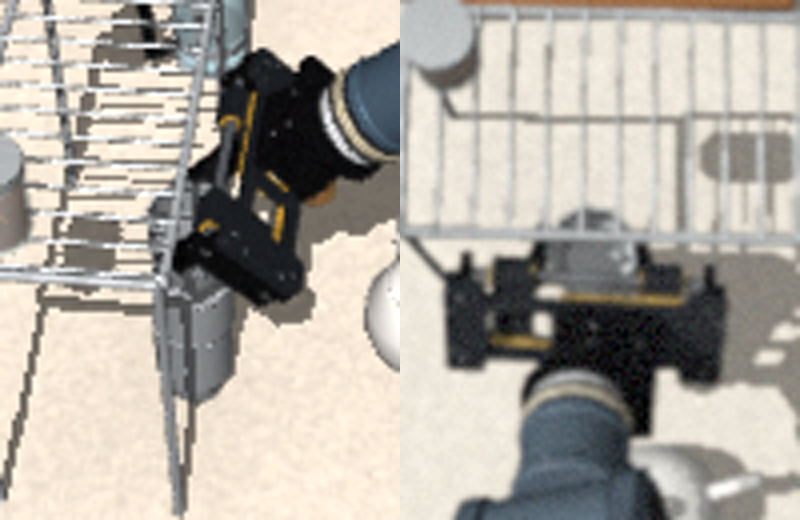

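```bash
python3 go.py .6268 .0336 .193; python3 -m inch '{"dp":[[2.4,-0.2,-2.9],[2.4,-0.2,-2.9],[2.4,-0.2,-2.9],[2.4,0,-2.9],[0,0,0]],"yaw":[0,0,0,0,0]}';python3 go.py .6268 .0336 .1705;  python3 - <<'E'
from h import *
w=bot.capture("wrist")
g=cv2.cvtColor(w["color"],cv2.COLOR_RGB2GRAY)[90:210,210:360]
g=cv2.createCLAHE(6,(3,3)).apply(cv2.resize(g,None,fx=4.8,fy=4.8,interpolation=cv2.INTER_CUBIC));cv2.imwrite("pics/w17g.png",g)
E
```

```text
t 30.78 pos [0.6272 0.0342 0.2079] tool shift [ 10.2  -0.6 -10.8] norm 14.9 per row [ 10.2   -0.62 -10.81] 1 tilt 45.41 F [-1.  -0.2 -0.9]
time_s: 31.2
position: [0.6258, 0.0336, 0.192]
tcp_rot: [[0.71, 0.065, 0.701], [-0.047, 0.998, -0.045], [-0.703, -0.001, 0.711]]
force: [0.3, 0.6, -0.7]
opening: 0.734
t 31.2 pos [0.6258 0.0336 0.192 ] tool shift [ 15.8   0.1 -14.6] norm 21.5 per row [ 15.81   0.06 -14.61] 1 tilt 45.35 F [ 0.3  0.6 -0.7]
```

View pics/w17g.png

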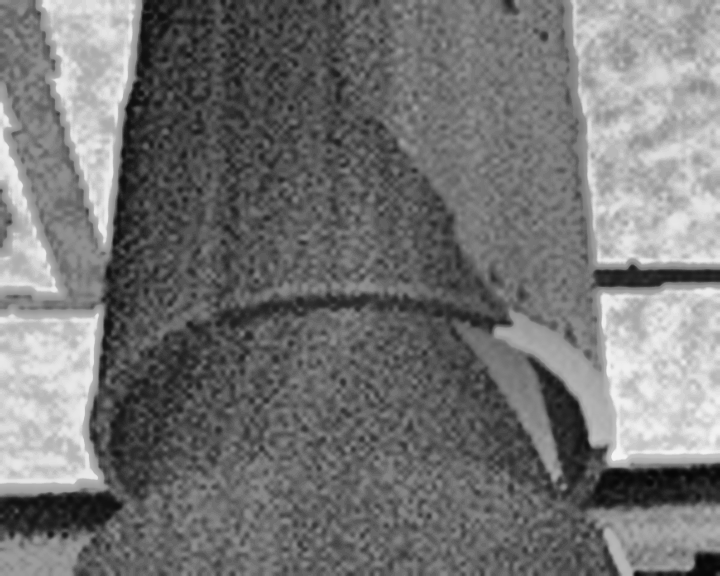

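```bash
python3 -m inch '{"dp":[[2.6,0,-2.4],[2.4,0,-2.4],[2.4,0,-2.4],[2.2,0,-2.2],[1.4,0,-1.4],[0,0,0]],"yaw":[0,0,0,0,0,0]}';python3 go.py .6268 .0336 .1705
```

```text
time_s: 31.75
position: [0.6266, 0.0336, 0.1771]
tcp_rot: [[0.711, 0.064, 0.701], [-0.047, 0.998, -0.044], [-0.702, -0.001, 0.712]]
force: [-0.5, 0.2, -0.9]
opening: 0.729
t 31.75 pos [0.6266 0.0336 0.1771] tool shift [ 4.8 -0.  -4.5] norm 6.6 per row [ 4.75 -0.01 -4.53] 1 tilt 45.41 F [-0.5  0.2 -0.9]
```

```bash
python3 -m inch '{"dp":[[1.4,0,-1.4],[1.4,0,-1.4],[0.7,0,-0.7],[0,0,0]],"yaw":[0,0,0,0]}';python3 -m inch '{"dp":[[0.7,0,-0.7],[0,0,0]],"yaw":[0,0]}';python3 -m inch '{"dp":[[0.5,0,-0.5],[0,0,0]],"yaw":[0,0]}'
```

```text
time_s: 32.08
position: [0.6268, 0.0336, 0.1726]
tcp_rot: [[0.711, 0.064, 0.7], [-0.047, 0.998, -0.044], [-0.701, -0.001, 0.713]]
force: [-0.9, 0.0, -1.0]
opening: 0.73
time_s: 32.25
position: [0.6269, 0.0336, 0.1718]
tcp_rot: [[0.711, 0.064, 0.7], [-0.047, 0.998, -0.044], [-0.701, -0.002, 0.713]]
force: [0.2, -0.8, -1.4]
opening: 0.731
time_s: 32.42
position: [0.6269, 0.0336, 0.1712]
tcp_rot: [[0.711, 0.064, 0.7], [-0.047, 0.998, -0.044], [-0.701, -0.002, 0.713]]
force: [-0.2, 0.4, -1.2]
opening: 0.727
```

```bash
python3 -m inch '{"dp":[[0.6,0,-0.6],[0,0,0]],"yaw":[0,0]}';python3 -m inch '{"dp":[[0.6,0,-0.6],[0,0,0]],"yaw":[0,0]}';python3 -m inch '{"dp":[[0.5,0,-0.5],[0,0,0]],"yaw":[0,0]}'
```

```text
time_s: 32.58
position: [0.6271, 0.0336, 0.1706]
tcp_rot: [[0.712, 0.064, 0.699], [-0.047, 0.998, -0.044], [-0.701, -0.002, 0.714]]
force: [0.6, -0.2, 0.6]
opening: 0.73
time_s: 32.75
position: [0.6278, 0.0335, 0.1705]
tcp_rot: [[0.714, 0.064, 0.698], [-0.047, 0.998, -0.044], [-0.699, -0.002, 0.715]]
force: [-1.0, -1.1, 3.9]
opening: 0.729
time_s: 32.92
position: [0.6284, 0.0334, 0.1705]
tcp_rot: [[0.715, 0.064, 0.696], [-0.047, 0.998, -0.044], [-0.698, -0.002, 0.717]]
force: [-2.3, -0.3, 6.0]
opening: 0.732
```

```bash
python3 -m inch '{"dp":[[-0.9,0,0.9],[0,0,0],[0,0,0]],"yaw":[0,0,0]}' && python3 -m inch '{"dp":[[0,0,0],[0,0,0],[0,0,0],[0,0,0],[0,0,0]],"yaw":[0,0,0,0,0]}' 87 && python3 -m inch '{"dp":[[-6,0,0],[-15,0,0],[-25,0,0],[-30,0,0],[-30,0,0],[-20,0,0],[0,0,0]],"yaw":[0,0,0,0,0,0,0]}'
python3 - <<'E'
from h import *
w=bot.capture("wrist");overlay(w,[],"pics/w18.png",(0,0,560,420),1.4)
s=bot.capture("scene");t=bot.capture("top")
C=[(.6145,.0345,.186,.032),(.6145,.0345,.148,.032),(.6145,.0345,0,.023)]
overlay(s,C,"pics/a.png",(215,160,315,290),4);overlay(t,C,"pics/b.png",(215,120,315,250),4)
cv2.imwrite("pics/x18.png",np.hstack([cv2.imread("pics/a.png"),cv2.imread("pics/b.png")]))
cv2.imwrite("pics/t18.png",cv2.convertScaleAbs(t["color"][:,:,::-1],alpha=1.4))
E
```

```text
time_s: 33.17
position: [0.6272, 0.0336, 0.1705]
tcp_rot: [[0.712, 0.064, 0.699], [-0.047, 0.998, -0.044], [-0.7, -0.002, 0.714]]
force: [-0.3, -0.5, 3.3]
opening: 0.727
time_s: 33.58
position: [0.6267, 0.0337, 0.1696]
tcp_rot: [[0.711, 0.064, 0.7], [-0.047, 0.998, -0.044], [-0.702, -0.001, 0.712]]
force: [0.4, 0.5, -0.1]
opening: 0.968
time_s: 34.17
position: [0.5356, 0.0401, 0.2598]
tcp_rot: [[0.713, 0.062, 0.698], [-0.047, 0.998, -0.042], [-0.7, -0.003, 0.715]]
force: [0.0, 0.4, 0.8]
opening: 0.995
```

View pics/w18.png

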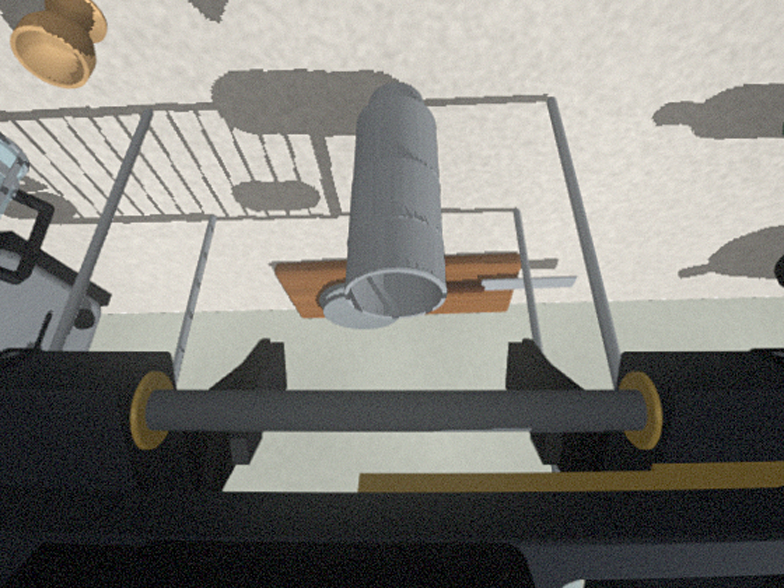

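View pics/x18.png

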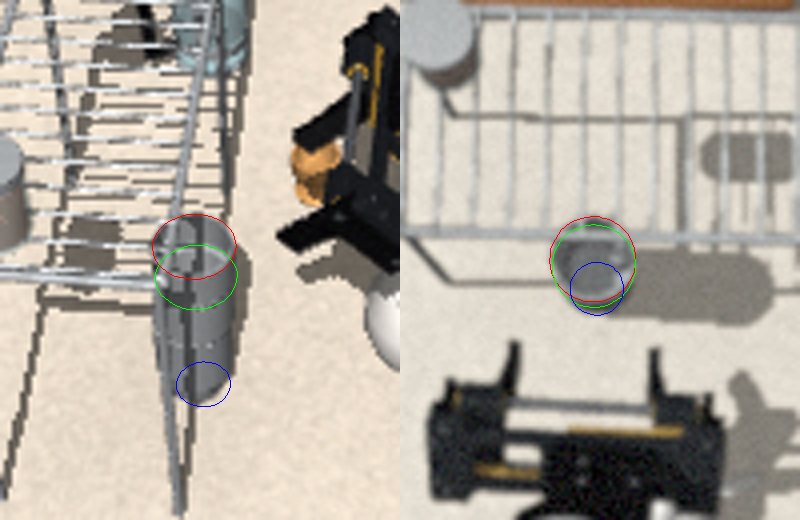

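View pics/t18.png

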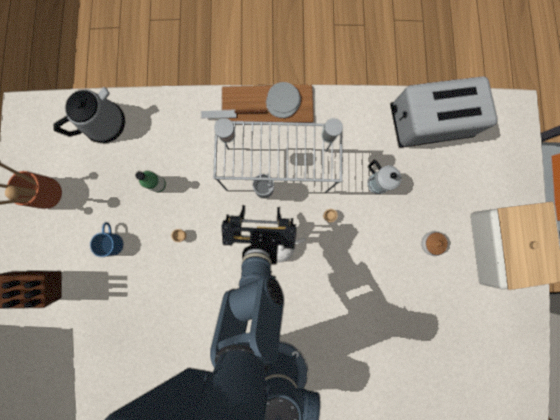

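```bash
python3 -m inch '{"dp":[[-20,-5,5],[-20,-15,10],[-20,-25,10],[-15,-30,10],[-15,-30,10],[-10,-30,10],[-10,-30,10],[-10,-30,10],[0,-10,0],[0,0,0]],"yaw":[0,0,0,0,0,0,0,0,0,0]}'
python3 - <<'E'
from h import *
t=bot.capture("top")["color"][:,:,::-1];s=bot.capture("scene")["color"][:,:,::-1]
for n,c in (("top",t),("scene",s)):
    a=cv2.imread(f"pics/{n}0.png")
    d=cv2.absdiff(a,np.ascontiguousarray(c)).max(2)
    im=cv2.convertScaleAbs(np.ascontiguousarray(c),alpha=1.4); im[d>40,2]=255
    cv2.imwrite(f"pics/{n}19.png",im)
E
```

```text
time_s: 35.15
position: [0.5045, -0.1403, 0.3155]
tcp_rot: [[0.759, 0.064, 0.648], [-0.056, 0.998, -0.034], [-0.649, -0.01, 0.761]]
force: [1.2, 0.9, -0.4]
opening: 0.996
```

View pics/top19.png

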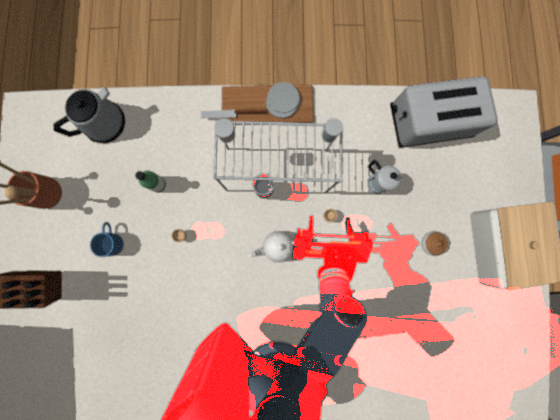

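View pics/scene19.png

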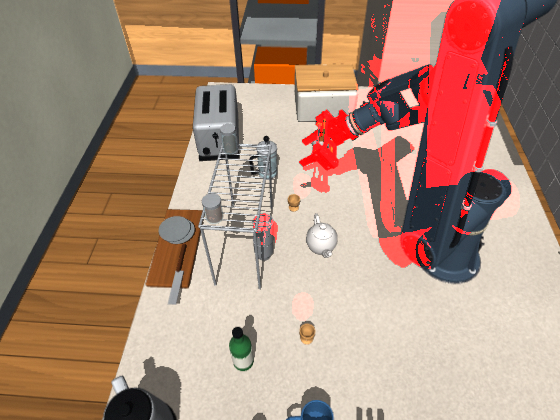

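```bash
python3 -c "
from rig import bot
print(bot.hand_in())"
```

```text
the job is handed in; nothing more can be done
None
```

The three tins are nested where the tallest stood: the middle tin is in the tallest, the shortest is on top, and all are upright. I handed the job in at about 35 s of the 61 s allowed.

**Method:** The rows only allow a turn about the tool's own axis. To get a tilt, I pushed the arm outward at the limit of its reach, which left the tool leaning about 45° forward. I brought it down with the wrist flipped, then placed both tins with that tilt from in front of the shelf.

**Seating:** Each tin was lowered in small steps until it met resistance of about 4–8 N. Both stopped within about 1 mm of the height expected from their seated depths. I eased off, opened the fingers and backed out along the tool axis.

**Last checks:**
- The wrist, scene and top pictures showed one straight stack.
- Comparing the scene and top pictures with the first ones showed changes only at the tins, the arm and its shadow. The egg cups, teapot, press, oil bottle, mug, sugar bowl and shelf show no change.
- No wrist force above about 10 N was read at the ends of the moves.

**Disagreement:** The wrist camera and the fixed cameras differed by 2–5 mm sideways on the tins' positions. I went by where things stood relative to the gripper in the wrist view, and both tins went in without resistance until they were home.

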